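Unload the step wedge and hold the tilting test stand at its index

TASK

The first test exposure is done, so make the tilting stand ready for the next one: slide its clamping jaw fully open, lift the aluminium step wedge out and lay it flat inside its open case. Then swing the empty leaf up until its clamp bolt stands opposite the index set on the quadrant, and finish while holding it there, still, because the wing nut is loose and the leaf drops if let go. Do not drop the wedge, do not shift the index, and leave the other things on the desk where they are.

Things in the scene. Friction and masses are not known exactly. Their poses are not given: they have to be found in the camera images.
- stand: tilting stand fixed to the desk: aluminium base, white hinged leaf, steel quadrant on its -y side (x -65 to 100, y -140 to -115 mm, 205 high). Origin on the desk; x points from pull bar to hinge (away from the robot at yaw 0). Base x -115 to 110, y -132 to 103. Flat leaf: top face 60 above the desk, x -115 to 77, y -105 to 95; fixed jaw on it 30 high, x -38 to 8, y -80 to -66
- hinge_line (a point): middle of the leaf's hinge, stand frame (85, 0, 55) mm; the hinge line runs along the stand's y axis
- leaf (a joint): angle of the leaf (rad): 0 flat (at the start, resting), grows as the pull-bar end swings up about the hinge, to 1.3 at most. Nothing holds it up: with its jaw it weighs about 0.65 kg (0.8 to 1.25 times that), about 3 N at the pull bar, and it falls shut when let go
- pull_bar (a point): middle of the leaf's pull bar: round steel, 12 mm diameter, 92 mm clear between its two arms, parallel to the hinge and 235 mm from it, 55 mm above the desk when flat, 29 mm gap to the leaf's edge, only the desk below. With the leaf at angle a it is 235 cos a from the hinge line towards the stand's -x and 235 sin a above it
- clamp_bolt (a point): the leaf's clamp bolt with its wing nut, outside the quadrant, 130 mm from the hinge line, 126 mm to the -y side; it travels along the quadrant's slot as the leaf swings
- index (a joint): angle (rad, 0.55 to 1.05) at which the index is set on the quadrant, counted as the leaf's angle: the leaf is right when leaf equals this. The index stays where it is unless knocked
- index_mark (a point): tip of the index, a small dark steel rider with a thumbscrew clamped on the quadrant's outer rim, 137 mm from the hinge line, 126 mm to the -y side; its tip points at the slot. At the right angle the clamp bolt is 7 mm from it, on the line to the hinge
- jaw (a joint): how far the sliding jaw is open (m): 0 closed on the wedge, 0.042 fully open. It slides along the stand's +y (away from the quadrant), takes about 3 N and stays where it is left. Its toe overlaps the low end of the wedge by 5 mm, 1 mm above it, so it must be opened before the wedge can come up
- jaw_knob (a point): middle of the black round upright knob on the sliding jaw: 18 mm diameter, 34 to 64 mm above the leaf's face (this point 49 above it, 109 above the desk); the jaw under it is 46 mm along x, 22 along y, 24 high. Closed it is at stand x -15, y 37 mm; it moves with the jaw
- wedge: aluminium step wedge, 36 mm (x) by 90 mm (y), five 18 mm steps along y, 44, 36, 28, 20, 12 mm high from its -y to its +y end; 0.24 kg (0.8 to 1.25 times). Origin at the centre of its underside, centre of mass at y -10 mm. At the start it stands on the leaf, tall end at the fixed jaw; grip it across its 36 mm
- case: shallow open case of black plastic fixed to the desk, with grey foam in it. Origin on the desk under the middle of the part that takes the wedge: inside 100 mm (x) by 120 mm (y), foam floor 6 mm above the desk, walls 4 mm thick and 18 mm high. Its lid, 14 mm high, is folded back flat on the desk on the +x side, x 59 to 167 mm
- stamp: dark wooden hand stamp, 34 mm diameter, 66 mm tall, origin under it; leave it
- fob: brown key fob 55 x 36 x 12 mm, origin under it; leave it
- phone: black phone 150 x 72 x 8 mm, origin under it; leave it
- tumbler: glass drinking bottle with steel cap, 64 mm diameter, 190 mm tall, origin under it; leave it
- pot: yellow pot 48 mm diameter, 70 mm tall, origin under it; leave it
- slab: clear acrylic slab 60 x 90 x 20 mm, origin under it; leave it
- ink: red ink bottle 32 mm diameter, 62 mm tall, origin under it; leave it
Not all that is in view belongs to the job. Of the things that look like the wedge, the middle-sized one is meant.

How it is judged:
On the way, in this order (a step that is already met when the one before it is completed fails the run):
1. the sliding jaw is fully open (past 34 of its 42 mm) with the leaf still flat (value of joint jaw above 0.034 m and value of joint leaf below 0.1 rad), for 0.2 s.
2. the wedge is lifted clear of the stand by the gripper (height (world z) of wedge above 0.08 m and contact force between the fingers and wedge above 0.5 N and contact force between wedge and leaf below 0.05 N and value of joint leaf below 0.1 rad), for 0.1 s.
3. the wedge lies flat in the case, let go and at rest, the leaf still down (z of wedge in the frame of case below 0.012 m and x of wedge in the frame of case between -0.04 and 0.04 m and y of wedge in the frame of case between -0.045 and 0.045 m and angle between wedge's own z axis and vertical below 0.1 rad and contact force between the fingers and wedge below 0.05 N and linear speed of wedge below 0.03 m/s and value of joint leaf below 0.1 rad), for 0.2 s.
At the end, for the whole second after the job is handed in: Fingers hold the leaf (over 0.5 N, nothing propping it) within 0.06 rad (3.4 deg) of the index, slower than 0.05 rad/s; jaw still open over 30 mm; wedge flat (within 0.1 rad) and at rest on the foam in the case. All this lasts through the final second (angle between the x axis of pull_bar and the x axis of index_mark, either way round below 0.06 rad and velocity of joint leaf between -0.05 and 0.05 rad/s and contact force between the fingers and leaf above 0.5 N and contact force between leaf and wedge below 0.05 N and contact force between leaf and tumbler below 0.05 N and contact force between leaf and slab below 0.05 N and value of joint jaw above 0.03 m and z of wedge in the frame of case below 0.012 m and x of wedge in the frame of case between -0.04 and 0.04 m and y of wedge in the frame of case between -0.045 and 0.045 m and angle between wedge's own z axis and vertical below 0.1 rad and linear speed of wedge below 0.03 m/s); the arm keeps its last pose, push and grip.
It fails at once if the leaf is swung up with the wedge still on it (value of joint leaf above 0.15 rad and horizontal distance between wedge and stand below 0.12 m).
It fails at once if the wedge is dropped (it falls freely more than about 25 mm) (contact force between the fingers and wedge below 0.02 N and linear speed of wedge above 0.7 m/s).
It fails at once if the index is shifted on the quadrant (by more than 5 mm) (distance of index_mark from where it was at the start of the episode above 0.005 m).
It fails at once if another thing on the desk is moved by more than 30 mm (distance of any of stamp, fob, phone, tumbler, pot, slab, ink from where it was at the start of the episode above 0.03 m).
It also fails if it takes over 72 s, if anything falls off the work surface, if the arm or the gripper's body presses on something with over 40 N, if the wrist force passes 120 N, or if a joint passes its speed limit or range.

ROBOT

A 7-joint arm with a two-finger parallel gripper is mounted at the origin on the work surface. World frame = base frame: x ahead of the robot, y to its left, z up, the work surface at z = 0. Lengths are in m, angles in rad, forces in N, time in s.
With the tool pointing down it reaches from about 0.425 to 0.925 m from the base axis. Payload 6.8 kg.
Tool frame: the origin (TCP) lies midway between the tips of the shut fingers; the grasp point (between the pads) lies 19 mm behind it; z points along the fingers, x is the direction in which the jaws open and shut, and the axes are right-handed (so a half turn about z gives the same grasp; the last joint's range is limited). The gripper opens to 85 mm and grips with 20 to 120 N. Pads are 22 mm wide; open, the fingers measure 114 mm over their backs; the gripper's body (76 mm by 85 mm) begins 54 mm behind the grasp point. The pads swing forward as they close: fully open they stand 13 mm farther back than shut.
Start: joints at [-1.414, 0.477, 0.022, 1.555, -0.011, 1.109, -0.083], TCP at [0.177, 0.651, 0.21] pointing down, gripper open.
Joint ranges: [-2.96, 2.96], [-0.34, 2.1], [-1.41, 1.46], [0.24, 2.44], [-1.37, 4.51], [0.17, 1.92], [-2.96, 2.96]. Speed limits (rad/s): [2.39, 2.39, 3.14, 3.14, 3.14, 3.14, 3.14].

INTERFACE

Orientations are given as a rotation vector (axis times angle).
In Python, from bench import r gives the robot as it stands. The module is installed in compiled form; this text tells all that it offers.
- The arm moves only by the shell command python3 -m pendant 'ROWS' [OPENING] [FORCE]. ROWS is text: rows parted by semicolons, each of 4 numbers parted by spaces: the shift along the tool's x, y, z in cm, then the turn about the tool's z in degrees. A call has 1 to 8 rows; each row shifts and turns the pose as measured when the row begins, along the tool's axes as they then stand; what a row does not reach is not made up. A row lasts 1/12 s, in which the tool goes at most 41.7 mm and 7.16 degrees, less where a joint would pass 70% of its speed; a pose out of reach is approached as far as the arm can. A call with a gripper value outside its range is refused whole. OPENING is the closure in counts, from 0 (fully open) to 255 (shut), set as the call begins (- or left out, the last holds). The fingers move at their own pace and stop on an object; FORCE is the grip in N (left out, the last holds). Time passes only in rows, so rows that do not move let the fingers close. It gives the time, the measured TCP pose, the force and the opening at its end, in the units of the state.
- r.get_obs(): the state, without advancing time (a new reading comes with each control period).
- r.grab_frame(name): name is "scene" or "top" or "wrist"; returns a dict with "color" (480x640x3 uint8, red, green, blue), "fx", "fy", "cx", "cy" (pixels), "R" (3x3) and "t" (3): a world point X has camera coordinates R X + t; the wrist camera has in their place "hand_eye" (4x4, takes a point from camera to tool coordinates, whose origin is the TCP and whose axes are the tool frame's). Camera axes: x right, y down, z forward; pixel columns grow to the right and rows downward; lengths in m; the calibration is good to about 2 mm. A picture is of the moment at which its call begins: read the wrist's pose just before it. There is no depth.
- r.hand_in(): hands the job in, once; it reports no verdict.
The state is a dict: "clock": time; "joints": joint angles; "qvel": joint speeds; "tau": joint torques, N m; "tcp_pos": TCP position; "orientation": TCP orientation; "contact_force": force on the tool from outside, world axes, zero at the start; "moment": the same for the moment, N m; "grip_width": finger opening in m.
Only numpy, scipy, OpenCV 4.12 (cv2) and the standard library are available. Lean on these libraries where they do the work, as an engineer would, in place of code of your own. Each camera call takes 0.05 s, during which the arm holds its last target.

## Working session

There is one attempt and no reset: what is moved stays moved. The work goes in short steps, Python scripts to look and compute and a shell command to move; the robot and the scene stay as the last step left them, time stands still between calls to the robot, and variables do not carry over. Pictures are saved under pics/ and viewed, and the job is handed in when it is done.

```bash
mkdir -p pics
python3 - <<'E'
from bench import r
import cv2,numpy as np,pickle
o=r.get_obs();print(o)
for n in("scene","top","wrist"):
    f=r.grab_frame(n);cv2.imwrite(f"pics/{n}0.png",f["color"][:,:,::-1]);pickle.dump(f,open(f"{n}0.pkl","wb"))
    print(n,{k:np.round(v,4).tolist() for k,v in f.items() if k!="color"})
E
```

```text
{'clock': 0.0, 'joints': array([-1.41408447,  0.477798  ,  0.0223124 ,  1.556457  , -0.01152622,
        1.10933684, -0.0831202 ]), 'qvel': array([-0.00042394, -0.00017048, -0.00021609,  0.00098523, -0.00044568,
        0.00139074, -0.00090789]), 'tau': array([ 3.33486760e-04, -5.96466100e+01,  1.60843939e+00, -2.81184608e+01,
        1.24968082e-02,  9.78285796e-03, -5.21581626e-06]), 'tcp_pos': array([0.17649025, 0.6508453 , 0.20872431]), 'orientation': array([ 2.49428950e+00,  1.90800104e+00, -2.23209420e-03]), 'contact_force': array([-0.35022675, -0.39799252, -0.59014501]), 'moment': array([ 0.06389847,  0.03753412, -0.02909503]), 'grip_width': 0.08525690809650403}
scene {'fx': 617.4704, 'fy': 617.4704, 'cx': 307.3166, 'cy': 238.4457, 'R': [[-0.5318, 0.8469, -0.0053], [0.5828, 0.3614, -0.7278], [-0.6144, -0.3901, -0.6858]], 't': [0.2843, -0.291, 1.6533]}
top {'fx': 548.9353, 'fy': 548.9353, 'cx': 322.5708, 'cy': 238.3728, 'R': [[-0.0941, -0.9955, -0.0054], [-0.975, 0.0933, -0.2018], [0.2014, -0.0138, -0.9794]], 't': [0.0571, 0.5897, 1.1318]}
wrist {'fx': 410.3192, 'fy': 410.3192, 'cx': 317.3572, 'cy': 236.2041, 'hand_eye': [[1.0, -0.0001, -0.0021, -0.0004], [0.0008, 0.9446, 0.3283, -0.0843], [0.0019, -0.3283, 0.9446, -0.1644], [0.0, 0.0, 0.0, 1.0]]}
```

View pics/scene0.png

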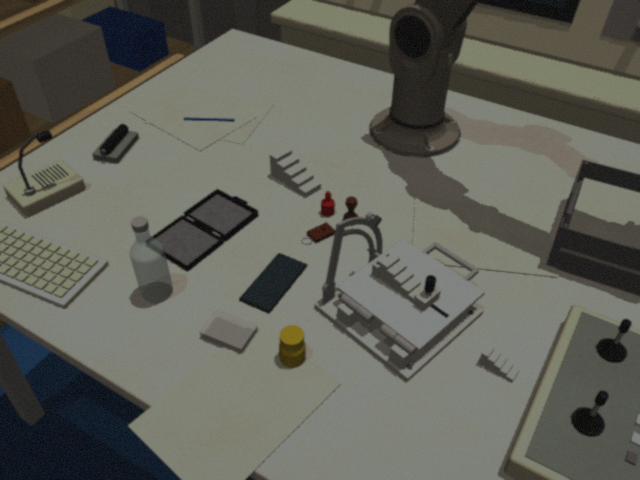

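View pics/top0.png

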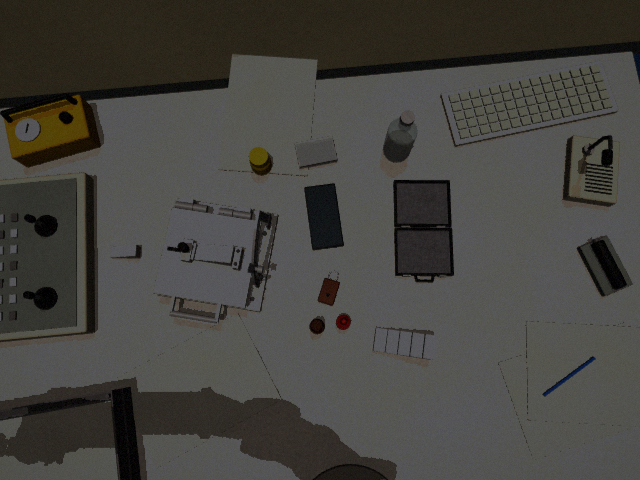

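View pics/wrist0.png

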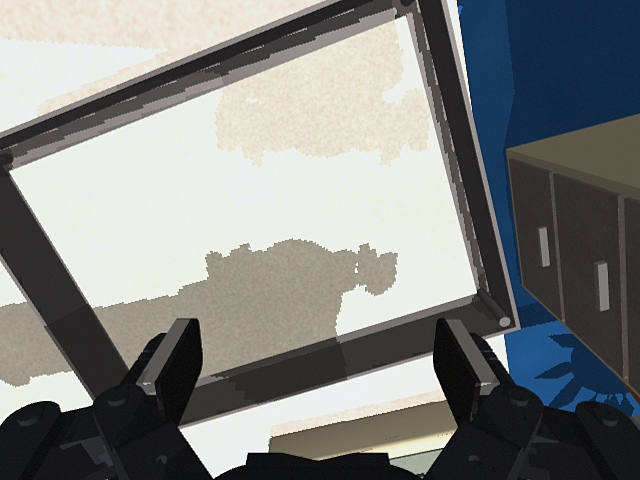

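The views show the stand at top-image (215,265), the case at (423,225), wedge on the leaf near (215,255), and two decoys (400,343) and (125,250). I'll zoom in to get exact pixels.

Run:
```python
import cv2,numpy as np
im=cv2.imread("pics/top0.png")
def crop(im,x0,y0,w,h,s,name):
    c=cv2.resize(im[y0:y0+h,x0:x0+w],None,fx=s,fy=s,interpolation=cv2.INTER_CUBIC)
    c=np.clip(c.astype(float)*1.6,0,255).astype(np.uint8)
    for i in range((x0+19)//20*20,x0+w,20):
        cv2.putText(c,str(i),(int((i-x0)*s),10),0,.35,(0,0,255));cv2.line(c,(int((i-x0)*s),12),(int((i-x0)*s),18),(0,0,255))
    for i in range((y0+19)//20*20,y0+h,20):
        cv2.putText(c,str(i),(0,int((i-y0)*s)+4),0,.35,(0,0,255));cv2.line(c,(24,int((i-y0)*s)),(30,int((i-y0)*s)),(0,0,255))
    cv2.imwrite(name,c)
crop(im,145,190,145,145,4.1,"pics/t_st.png")
crop(im,380,170,90,120,5,"pics/t_case.png")
im=cv2.imread("pics/scene0.png")
crop(im,305,195,190,190,3.1,"pics/s_st.png")
```

```text
(no output)
```

View pics/t_st.png

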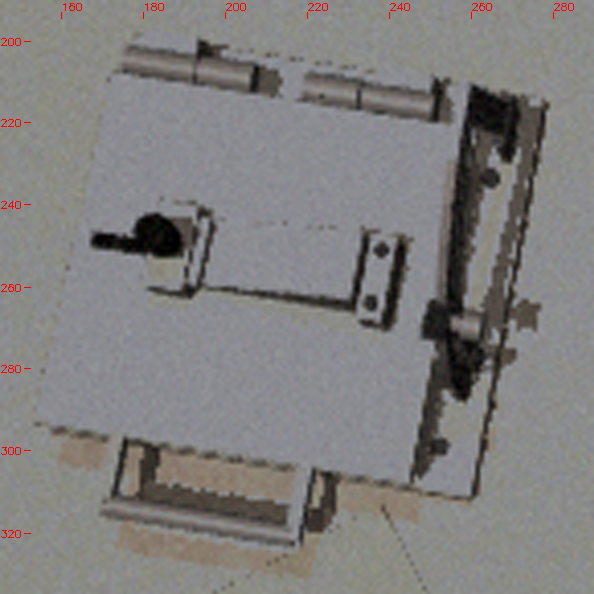

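View pics/t_case.png

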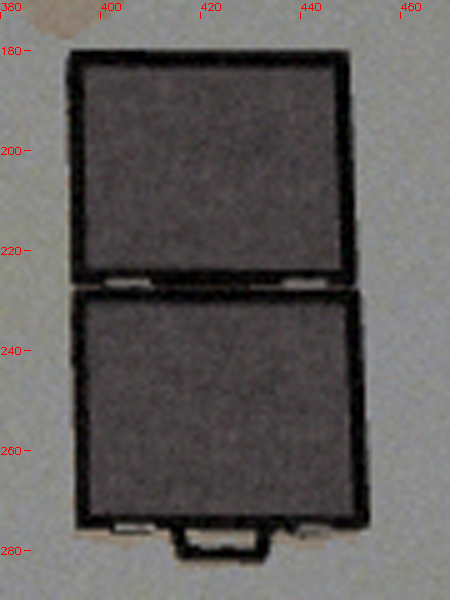

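View pics/s_st.png

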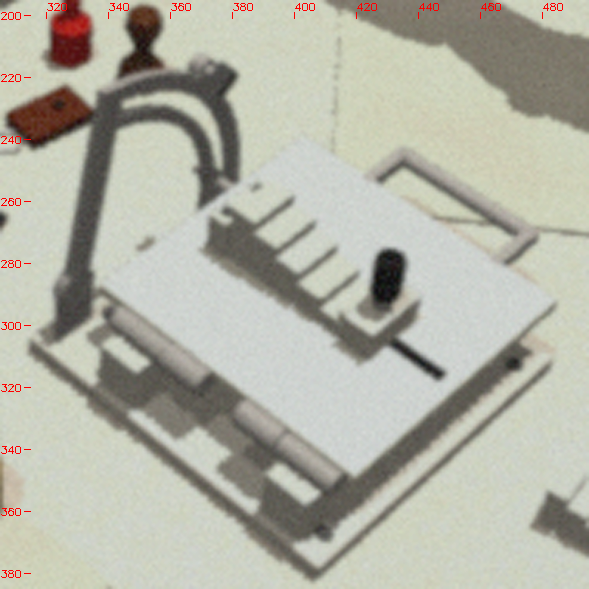

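```bash
cat > h.py <<'E'
import numpy as np,pickle,cv2
from scipy.optimize import least_squares
C={n:pickle.load(open(f"{n}0.pkl","rb")) for n in("top","scene")}
def proj(f,X):
    X=np.atleast_2d(X);P=X@np.array(f["R"]).T+np.array(f["t"])
    return np.c_[f["fx"]*P[:,0]/P[:,2]+f["cx"],f["fy"]*P[:,1]/P[:,2]+f["cy"]]
def T(p,X):
    X=np.atleast_2d(X).astype(float);c,s=np.cos(p[2]),np.sin(p[2])
    return np.c_[p[0]+c*X[:,0]-s*X[:,1],p[1]+s*X[:,0]+c*X[:,1],X[:,2]]
def onz(f,uv,z):
    d=np.linalg.inv(f["R"])@np.array([(uv[0]-f["cx"])/f["fx"],(uv[1]-f["cy"])/f["fy"],1]);o=-np.array(f["R"]).T@f["t"]
    return o+d*(z-o[2])/d[2]
E
python3 - <<'E'
from h import *
L=np.array([[-115,95,60],[77,95,60],[77,-105,60],[-115,-105,60]])/1e3
obs={"top":[(154,293.7),(171.3,209),(256,219.8),(245.2,307.6)],"scene":[(484,293),(417.9,348.9),(336.6,288.9),(403.4,238.5)]}
def res(p,ns=("top","scene")): return np.concatenate([(proj(C[n],T(p,L))-obs[n]).ravel() for n in ns])
for ns in (("top","scene"),("top",),("scene",)):
    s=least_squares(res,[.6,.2,-.1],args=(ns,));print(ns,s.x,np.round(s.fun,1).tolist())
s=least_squares(res,[.6,.2,-.1]);p=s.x;np.save("st.npy",p)
for nm,X in (("pull",[-150,0,55]),("knobtop",[-15,37,124]),("hinge",[85,0,55])): print(nm,T(p,np.array(X)/1e3),[proj(C[n],T(p,np.array(X)/1e3)) for n in C])
for a in np.arange(.5,1.11,.1):
    X=np.array([85-137*np.cos(a),-126,55+137*np.sin(a)])/1e3;print(round(a,2),[np.round(proj(C[n],T(p,X)),1).tolist() for n in C])
K=np.array([[-54,64,18],[54,64,18],[54,-64,18],[-54,-64,18]])/1e3
ob=[(395,275),(394.4,228.5),(451,228),(453.5,275)]
s=least_squares(lambda q:(proj(C["top"],T(q,K))-ob).ravel(),[.6,-.2,0]);print(s.x,np.round(s.fun,1));np.save("case.npy",s.x)
print(np.round(proj(C["scene"],T(s.x,K)),1).tolist())
E
```

```text
('top', 'scene') [ 0.5975549   0.25511897 -0.24339434] [-2.4, -0.7, -1.3, -2.2, 3.4, -0.0, -1.3, -0.6, 0.5, -2.4, 2.0, 0.2, -0.6, -2.0, -1.8, -0.4]
('top',) [ 0.59559747  0.25468817 -0.22480303] [-1.4, 1.1, -1.9, -0.7, 3.2, -0.1, 0.1, -0.5]
('scene',) [ 0.60000368  0.255764   -0.26047655] [0.8, -0.4, 0.6, 1.4, -0.8, -1.9, -0.7, 0.4]
pull [[0.45197607 0.29126872 0.055     ]] [array([[192.63605582, 316.16590842]]), array([[453.74864288, 257.46450145]])]
knobtop [[0.59191396 0.29464339 0.124     ]] [array([[179.83807767, 245.71120298]]), array([[431.08145143, 278.26561177]])]
hinge [[0.68004957 0.23463412 0.055     ]] [array([[213.46232423, 210.03079758]]), array([[374.90439599, 322.26738231]])]
0.5 [[[256.6, 267.2]], [[369.6, 229.6]]]
0.6 [[[256.5, 262.9]], [[367.5, 226.8]]]
0.7 [[[256.6, 258.0]], [[364.9, 224.6]]]
0.8 [[[256.7, 252.6]], [[361.9, 223.0]]]
0.9 [[[257.1, 246.7]], [[358.4, 221.9]]]
1.0 [[[257.6, 240.4]], [[354.5, 221.5]]]
1.1 [[[258.2, 233.9]], [[350.2, 221.7]]]
[ 0.54999614 -0.22147389 -0.09453405] [ 0.5  0.4 -0.2 -0.6 -0.  -0.2 -0.2  0.4]
[[257.6, 209.0], [224.7, 235.0], [182.9, 211.5], [216.3, 187.5]]
```

```bash
python3 -m pendant '0 0 -3 0;0 0 -3 7;0 0 -3 7;0 0 -3 7;0 0 0 7;0 0 0 7;0 0 0 7;0 0 0 7'
cat >> h.py <<'E'
from scipy.spatial.transform import Rotation as Ro
def go(target,yaw=None):
    from bench import r
    o=r.get_obs();R=Ro.from_rotvec(o["orientation"]).as_matrix()
    d=R.T@(np.array(target)-o["tcp_pos"])*100
    y=np.arctan2(R[1,0],R[0,0])
    print("clock %.2f"%o["clock"],"tcp",np.round(o["tcp_pos"],4),"yaw %.1f"%np.degrees(y),"tilt",np.round(R[:,2],3),"F",np.round(o["contact_force"],1),"w %.4f"%o["grip_width"])
    print("shift cm",np.round(d,2), "turn(tool z) deg",None if yaw is None else round((-np.degrees(yaw-y)+180)%360-180,1))
def wristcam(f,o):
    H=np.array(f["hand_eye"]);R=Ro.from_rotvec(o["orientation"]).as_matrix()
    W=np.eye(4);W[:3,:3]=R;W[:3,3]=o["tcp_pos"];M=np.linalg.inv(W@H)
    g=dict(f);g["R"]=M[:3,:3];g["t"]=M[:3,3];return g
def snap(name,fn):
    from bench import r
    o=r.get_obs();f=r.grab_frame(name)
    if name=="wrist": f=wristcam(f,o)
    cv2.imwrite(f"pics/{fn}.png",f["color"][:,:,::-1]);pickle.dump(f,open(f"{fn}.pkl","wb"));return f
E
python3 -c "
from h import *
go([.55,.40,.32],-.243)"
```

```text
clock: 0.82
tcp_pos: [0.1763, 0.649, 0.3309]
orientation: [3.06, 0.671, -0.007]
contact_force: [-0.3, -0.4, -0.2]
grip_width: 0.0856
clock 0.82 tcp [0.1763 0.649  0.3309] yaw 24.7 tilt [-0.003 -0.009 -1.   ] F [-0.3 -0.4 -0.2] w 0.0856
shift cm [23.53 38.24  1.22] turn(tool z) deg 38.7
```

```bash
python3 -m pendant '0 0 0 7;0 0 0 7;0 0 0 7;0 0 0 7;0 0 0 7;0 0 0 3.7;3.5 1.3 0 0;3.5 1.3 0 0'; python3 -m pendant '3.5 1.3 0 0;3.5 1.3 0 0;3.5 1.3 0 0;3.5 1.3 0 0;3.5 1.3 0 0;3.5 1.3 0 0;3.5 1.3 0 0;3.5 1.3 0 0';  python3 -m pendant '3 1.3 0 0;0 0 0 0;0 0 0 0'
python3 -c "
from h import *
go([.55,.40,.32],-.243)
snap('wrist','w1')"
```

```text
clock: 1.48
tcp_pos: [0.2273, 0.6087, 0.3269]
orientation: [3.102, -0.394, -0.01]
contact_force: [1.7, -0.5, 0.1]
grip_width: 0.0853
clock: 2.15
tcp_pos: [0.4783, 0.4307, 0.3242]
orientation: [3.1, -0.38, -0.016]
contact_force: [1.8, 0.8, 0.1]
grip_width: 0.0857
clock: 2.4
tcp_pos: [0.5136, 0.3998, 0.3237]
orientation: [3.093, -0.403, -0.01]
contact_force: [-0.7, 0.7, 0.1]
grip_width: 0.0853
clock 2.40 tcp [0.5136 0.3998 0.3237] yaw -14.9 tilt [-0.009 -0.021 -1.   ] F [-0.7  0.7  0.1] w 0.0853
shift cm [ 3.52 -0.96  0.34] turn(tool z) deg -0.9
```

View pics/w1.png

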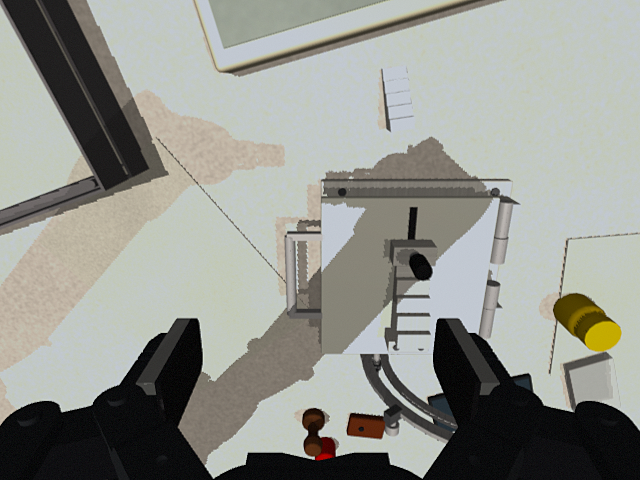

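Run:
```python
import cv2
im=cv2.imread("pics/w1.png")
cv2.imwrite("pics/w1a.png",cv2.resize(im[170:360,270:530],None,fx=3,fy=3,interpolation=cv2.INTER_CUBIC))
cv2.imwrite("pics/w1b.png",cv2.resize(im[340:460,330:460],None,fx=5,fy=5,interpolation=cv2.INTER_CUBIC))
```

```text
(no output)
```

View pics/w1a.png

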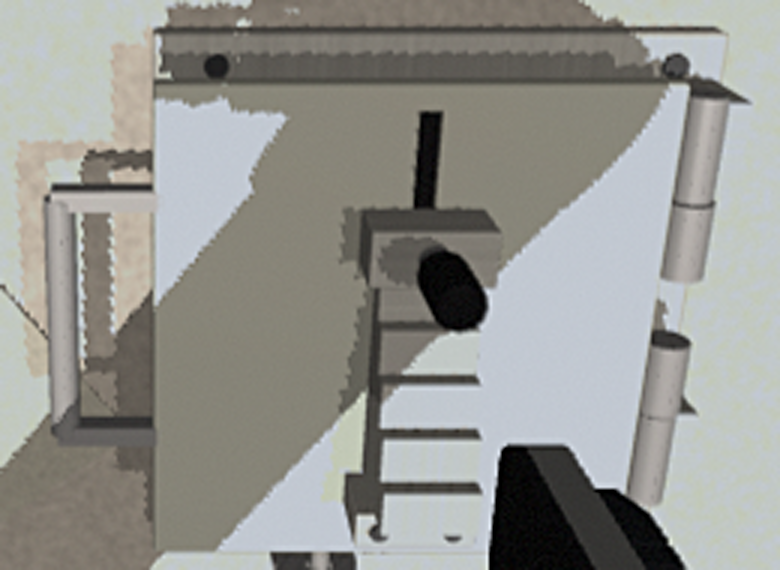

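View pics/w1b.png

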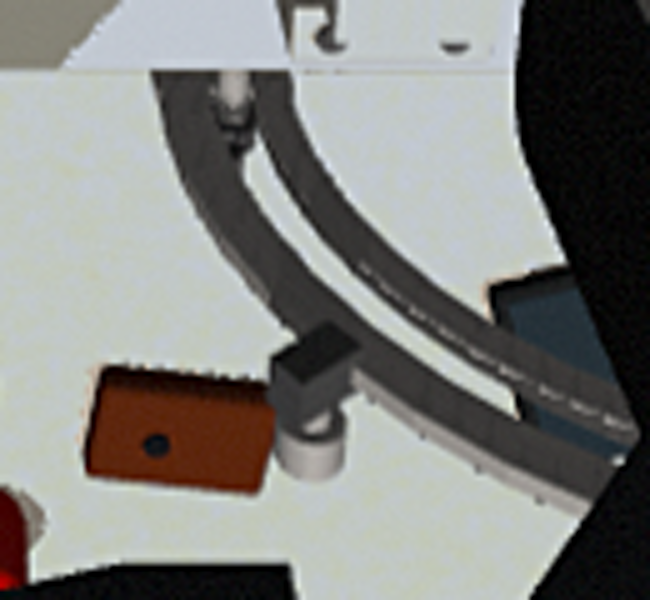

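Run:
```python
from h import *
W=pickle.load(open("w1.pkl","rb"))
L=np.array([[-115,95,60],[77,95,60],[77,-105,60],[-115,-105,60]])/1e3
obs=[(W,L[[0,1,3]],[(321.7,197.3),(500,197.3),(321.7,353.3)]),(C["scene"],L,[(484,293),(417.9,348.9),(336.6,288.9),(403.4,238.5)]),(C["top"],L[[0,1]],[(154,293.7),(171.3,209)])]
def res(p,o=obs): return np.concatenate([(proj(f,T(p,X))-b).ravel() for f,X,b in o])
for o in (obs,obs[:1],obs[1:2],obs[1:]):
    s=least_squares(res,[.6,.25,-.24],args=(o,));print(np.round(s.x,4),np.round(s.fun,1).tolist())
    if o is obs: np.save("st.npy",s.x)
p=np.load("st.npy")
print("pull,knob,wedge,hinge",np.round(T(p,np.array([[-150,0,55],[-15,37,109],[-15,-21,60],[85,0,55]])/1e3),4).tolist())
# overlay
import copy
for nm,f,(x0,y0,w,h,s) in (("w",W,(330,340,130,120,6)),("s",C["scene"],(320,190,100,100,6)),("t",C["top"],(230,200,60,100,6))):
    im=cv2.resize(f["color"][y0:y0+h,x0:x0+w,::-1],None,fx=s,fy=s,interpolation=cv2.INTER_CUBIC)
    for a in np.arange(.5,1.11,.1):
        X=np.array([[85-q*np.cos(a),-126,55+q*np.sin(a)] for q in (137,150)])/1e3
        uv=((proj(f,T(p,X))-[x0,y0]+.5)*s).astype(int)
        cv2.line(im,tuple(map(int,uv[0])),tuple(map(int,uv[1])),(0,0,255) if abs(a-.8)>.01 else (0,255,0),1)
    X=np.array([85-130,-126,55])/1e3; uv=((proj(f,T(p,X))-[x0,y0]+.5)*s).astype(int)[0];cv2.circle(im,tuple(map(int,uv)),4,(255,0,0),1)
    cv2.imwrite(f"pics/ov_{nm}.png",im)
a=cv2.imread("pics/ov_s.png");b=cv2.imread("pics/ov_t.png")
```

```text
[ 0.5971  0.2525 -0.2527] [-1.1, -0.7, 0.4, -1.8, -0.4, -0.6, -0.5, -2.5, 0.1, -0.6, -1.6, -3.2, -2.1, -1.0, -1.6, -1.1, 0.3, -2.5]
[ 0.5971  0.251  -0.2562] [-0.5, 0.3, 0.8, -0.2, -0.4, 0.1]
[ 0.6     0.2558 -0.2605] [0.8, -0.4, 0.6, 1.4, -0.8, -1.9, -0.7, 0.4]
[ 0.5974  0.2544 -0.2498] [0.4, -2.2, 1.2, -0.0, -0.8, -2.5, -1.5, -0.6, -2.4, -1.0, -0.8, -2.4]
pull,knob,wedge,hinge [[0.4519, 0.29, 0.055], [0.5919, 0.2921, 0.109], [0.5774, 0.2359, 0.06], [0.6794, 0.2313, 0.055]]
```

View pics/ov_w.png

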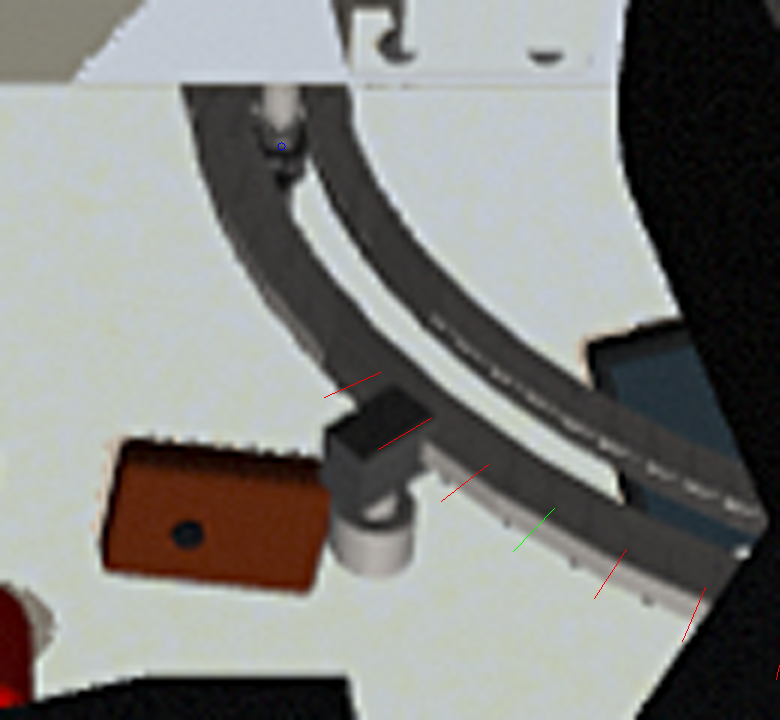

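View pics/ov_s.png

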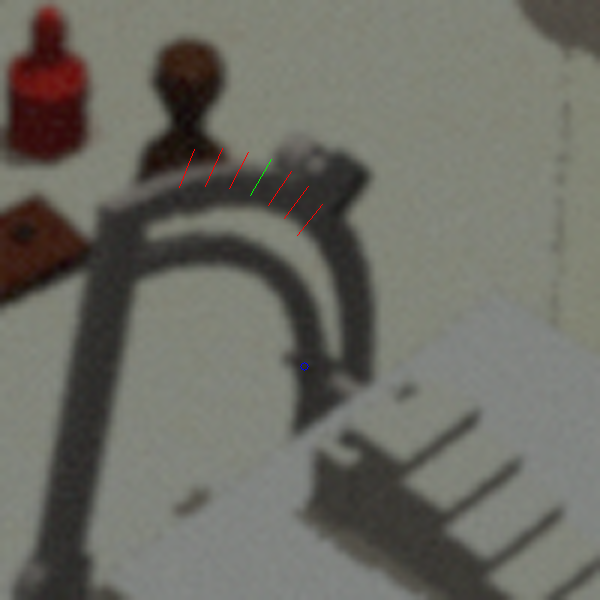

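```bash
python3 -c "
from h import *
go([.592,.292,.20],-.2527)"
```

```text
clock 2.45 tcp [0.5141 0.3988 0.3238] yaw -14.9 tilt [-0.009 -0.022 -1.   ] F [ 1.1 -1.2 -0.6] w 0.0854
shift cm [10.31  8.02 12.55] turn(tool z) deg -0.4
```

```bash
python3 -m pendant '2 1.6 2 0;2 1.6 2 0;2 1.6 2 0;2 1.6 2 0;2 1.6 2 0;0 0 0 0;0 0 0 0'; python3 -c "
from h import *
go([.592,.292,.20],-.2527)
snap('wrist','w2')"
```

```text
clock: 3.03
tcp_pos: [0.5852, 0.3022, 0.2204]
orientation: [3.101, -0.377, -0.014]
contact_force: [0.6, 0.6, -0.3]
grip_width: 0.0853
clock 3.03 tcp [0.5852 0.3022 0.2204] yaw -13.9 tilt [-0.011 -0.017 -1.   ] F [ 0.6  0.6 -0.3] w 0.0853
shift cm [0.92 0.79 2.05] turn(tool z) deg 0.6
```

View pics/w2.png

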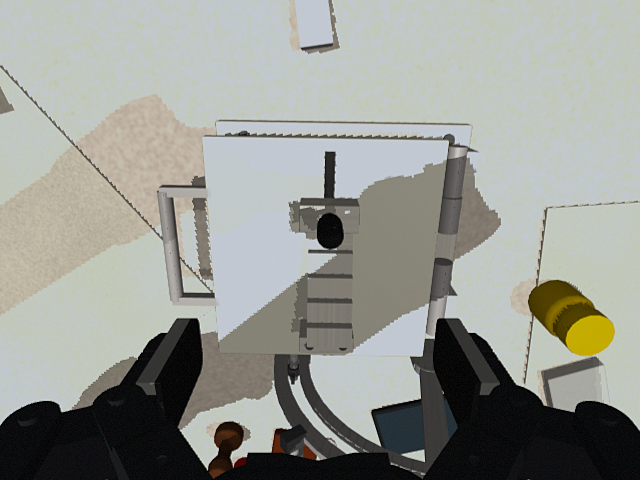

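```bash
python3 -c "
from h import *
f=pickle.load(open('w2.pkl','rb'));p=np.load('st.npy')
print('knob top',onz(f,(330,236),.124),'pred',T(p,[[-.015,.037,.124]]),proj(f,T(p,[[-.015,.037,.124],[-.015,.037,.094],[-.115,.095,.06],[.077,.095,.06]])))
print('knob mid',onz(f,(330,231),.109))
print('leaf corners obs',onz(f,(203,137),.06),onz(f,(448,141),.06), onz(f,(218,352),.06),T(p,[[-.115,.095,.06],[.077,.095,.06],[-.115,-.105,.06]]))
go([.592,.292,.094],-.2527)"
```

```text
knob top [0.59116008 0.29195994 0.124     ] pred [[0.59185898 0.29207817 0.124     ]] [[330.96995066 235.60869688]
 [330.01682686 221.57454096]
 [200.94114406 134.74486697]
 [450.18915045 137.46771442]]
knob mid [0.5910607  0.29014778 0.109     ]
leaf corners obs [0.51051026 0.37124395 0.06      ] [0.69345138 0.32297534 0.06      ] [0.45791203 0.18028264 0.06      ] [[0.50953585 0.37323791 0.06      ]
 [0.69543819 0.32523457 0.06      ]
 [0.45953238 0.17958964 0.06      ]]
clock 3.08 tcp [0.585  0.3017 0.2202] yaw -13.9 tilt [-0.012 -0.018 -1.   ] F [ 0.7 -1.6 -1.1] w 0.0851
shift cm [ 1.    0.52 12.62] turn(tool z) deg 0.6
```

```bash
python3 -m pendant '0.5 0.3 1 0.6;0.5 0.3 2 0;0 0 2.5 0;0 0 2.5 0;0 0 2 0;0 0 0 0;0 0 0 0'; python3 -c "
from h import *
go([.592,.292,.094],-.2527)"
```

```text
clock: 3.67
tcp_pos: [0.5909, 0.304, 0.1195]
orientation: [3.11, -0.376, -0.007]
contact_force: [0.9, -0.9, 0.9]
grip_width: 0.0854
clock 3.67 tcp [0.5909 0.304  0.1195] yaw -13.8 tilt [-0.005 -0.008 -1.   ] F [ 0.9 -0.9  0.9] w 0.0854
shift cm [0.41 1.11 2.56] turn(tool z) deg 0.7
```

```bash
python3 -m pendant '0.4 1.1 1 0.7;0 0 1 0;0 0 0.5 0;0 0 0 0;0 0 0 0'; python3 -c "
from h import *
go([.592,.292,.094],-.2527)"
```

```text
clock: 4.08
tcp_pos: [0.5938, 0.2938, 0.0965]
orientation: [3.112, -0.394, 0.001]
contact_force: [-1.0, 0.3, -0.4]
grip_width: 0.0858
clock 4.08 tcp [0.5938 0.2938 0.0965] yaw -14.4 tilt [-0.    -0.004 -1.   ] F [-1.   0.3 -0.4] w 0.0858
shift cm [-0.13  0.22  0.25] turn(tool z) deg 0.1
```

```bash
python3 -m pendant '-0.1 0.2 0 0;0 0 0 0;0 0 0 0;0 0 0 0;0 0 0 0;0 0 0 0;0 0 0 0;0 0 0 0' 255 30; python3 -m pendant '0 0 0 0;0 0 0 0;0 0 0 0'; python3 -c "
from h import *
go([.592,.292,.094],-.2527)"
```

```text
clock: 4.75
tcp_pos: [0.591, 0.2933, 0.0988]
orientation: [3.115, -0.393, -0.003]
contact_force: [0.5, 0.7, -1.7]
grip_width: 0.0151
clock: 5.0
tcp_pos: [0.5911, 0.2933, 0.0988]
orientation: [3.115, -0.393, -0.003]
contact_force: [-0.7, -0.5, 0.2]
grip_width: 0.0153
clock 5.00 tcp [0.5911 0.2933 0.0988] yaw -14.4 tilt [-0.002 -0.002 -1.   ] F [-0.7 -0.5  0.2] w 0.0153
shift cm [0.12 0.11 0.48] turn(tool z) deg 0.1
```

```bash
python3 -m pendant '0 -0.8 0 0;0 -0.8 0 0;0 -0.8 0 0;0 -0.8 0 0;0 -0.8 0 0;0 -0.8 0 0;0 -0.8 0 0;0 0 0 0'; python3 -c "
from h import *
p=np.load('st.npy');go(T(p,[[-.015,.079,.0988]])[0],-.2527)"
```

```text
clock: 5.67
tcp_pos: [0.6014, 0.3329, 0.0986]
orientation: [3.082, -0.403, -0.027]
contact_force: [-2.7, 3.5, 4.3]
grip_width: 0.0153
clock 5.67 tcp [0.6014 0.3329 0.0986] yaw -14.9 tilt [-0.021 -0.03  -0.999] F [-2.7  3.5  4.3] w 0.0153
shift cm [ 0.09 -0.01 -0.02] turn(tool z) deg -0.4
```

```bash
python3 -m pendant '0 -0.4 0 0;0 0 0 0;0 0 0 0'; python3 -c "
from h import *
p=np.load('st.npy');go(T(p,[[-.015,.079,.0988]])[0],-.2527)"
```

```text
clock: 5.92
tcp_pos: [0.6013, 0.3331, 0.0987]
orientation: [3.073, -0.405, -0.034]
contact_force: [-2.7, -3.1, 2.2]
grip_width: 0.015
clock 5.92 tcp [0.6013 0.3331 0.0987] yaw -15.0 tilt [-0.027 -0.038 -0.999] F [-2.7 -3.1  2.2] w 0.0150
shift cm [ 0.11  0.01 -0.01] turn(tool z) deg -0.6
```

```bash
python3 -m pendant '0 0.2 0 0;0 0 0 0;0 0 0 0;0 0 0 0;0 0 0 0;0 0 0 0' 0; python3 -m pendant '0 0 -2 0;0 0 -2.5 0;0 0 -2.5 0;0 0 -2 0;0 0 0 0;0 0 0 0';python3 -c "
from h import *
p=np.load('st.npy');go(T(p,[[-.015,-.034,.18]])[0],-.2527);snap('wrist','w3')"
```

```text
clock: 6.42
tcp_pos: [0.6023, 0.3377, 0.0981]
orientation: [3.081, -0.399, -0.027]
contact_force: [0.3, -0.1, -0.5]
grip_width: 0.0848
clock: 6.92
tcp_pos: [0.6034, 0.3416, 0.1899]
orientation: [3.08, -0.398, -0.031]
contact_force: [-1.1, -0.1, -0.6]
grip_width: 0.0852
clock 6.92 tcp [0.6034 0.3416 0.1899] yaw -14.7 tilt [-0.024 -0.033 -0.999] F [-1.1 -0.1 -0.6] w 0.0852
shift cm [ 0.19 12.14  1.46] turn(tool z) deg -0.2
```

View pics/w3.png

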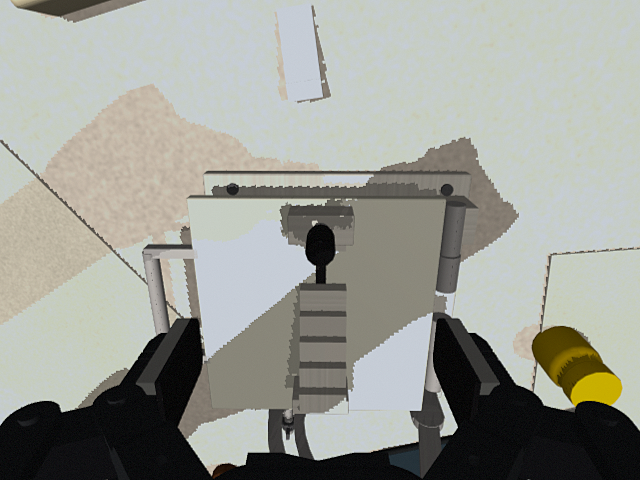

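```bash
python3 -m pendant '0.2 2 0 0;0 2.5 0 0;0 2.5 0 0;0 2.5 0 0;0 2.0 0 0;0 0 0 0;0 0 0 0';python3 -c "
from h import *
p=np.load('st.npy');go(T(p,[[-.015,-.034,.068]])[0],-.2527);snap('wrist','w4')"
```

```text
clock: 7.55
tcp_pos: [0.5708, 0.2263, 0.1861]
orientation: [3.076, -0.391, -0.043]
contact_force: [-0.1, 1.2, 0.4]
grip_width: 0.0853
clock 7.55 tcp [0.5708 0.2263 0.1861] yaw -14.5 tilt [-0.033 -0.037 -0.999] F [-0.1  1.2  0.4] w 0.0853
shift cm [ 0.66 -0.31 11.79] turn(tool z) deg -0.0
```

View pics/w4.png

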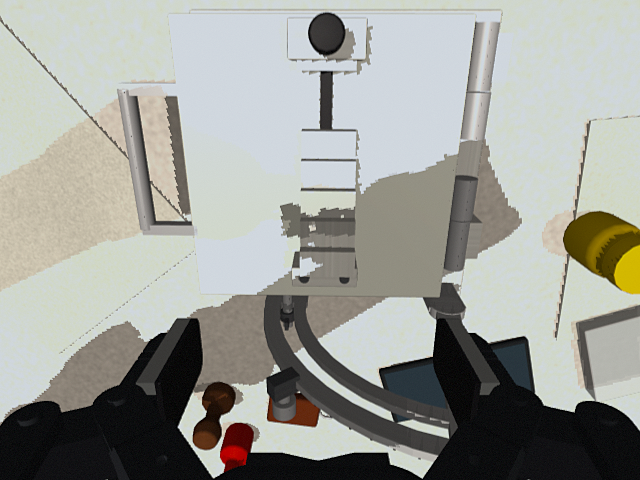

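```bash
python3 -c "
from h import *
f=pickle.load(open('w4.pkl','rb'));p=np.load('st.npy')
def inv(X): 
    c,s=np.cos(p[2]),np.sin(p[2]);d=X[:2]-p[:2];return np.round([1e3*(c*d[0]+s*d[1]),1e3*(-s*d[0]+c*d[1])],1)
for uv,z in (((301,130),.072),((357,130),.072),((302,159),.08),((356,159),.08),((327,35),.124)): print(inv(onz(f,uv,z)))
W=[]
for y,h in ((45,12),(27,20),(9,28),(-9,36),(-27,44),(-45,44)):
  for x in (-18,18): W.append([(-15+x)/1e3,(-21+y)/1e3,(60+h)/1e3])
print(np.round(proj(f,T(p,W))).tolist())"
```

```text
[-31.7  24.5]
[ 4.9 24.5]
[-30.8   7.1]
[4.3 7.2]
[-15.   76.4]
[[299.0, 131.0], [354.0, 131.0], [299.0, 161.0], [354.0, 161.0], [298.0, 191.0], [354.0, 191.0], [298.0, 221.0], [354.0, 221.0], [298.0, 251.0], [354.0, 252.0], [298.0, 276.0], [353.0, 277.0]]
```

```bash
python3 -m pendant '0.35 -0.15 1.5 0;0.35 -0.15 2 0;0 0 2 0;0 0 2 0;0 0 0 0;0 0 0 0';python3 -c "
from h import *
p=np.load('st.npy');go(T(p,[[-.014,-.034,.068]])[0],-.2527)"
```

```text
clock: 8.1
tcp_pos: [0.5771, 0.2321, 0.1061]
orientation: [3.079, -0.38, -0.043]
contact_force: [0.3, 0.2, 0.5]
grip_width: 0.0854
clock 8.10 tcp [0.5771 0.2321 0.1061] yaw -14.1 tilt [-0.032 -0.035 -0.999] F [0.3 0.2 0.5] w 0.0854
shift cm [0.11 0.76 3.84] turn(tool z) deg 0.4
```

```bash
python3 -m pendant '0.1 0.7 1 0.4;0 0 1.2 0;0 0 1 0;0 0 0.5 0;0 0 0 0;0 0 0 0';python3 -c "
from h import *
p=np.load('st.npy');go(T(p,[[-.014,-.034,.068]])[0],-.2527)"
```

```text
clock: 8.6
tcp_pos: [0.5765, 0.2254, 0.068]
orientation: [3.08, -0.389, -0.039]
contact_force: [0.3, -0.4, 0.6]
grip_width: 0.0854
clock 8.60 tcp [0.5765 0.2254 0.068 ] yaw -14.4 tilt [-0.029 -0.034 -0.999] F [ 0.3 -0.4  0.6] w 0.0854
shift cm [-0.08  0.26  0.01] turn(tool z) deg 0.1
```

```bash
python3 -m pendant '0 0 0 0;0 0 0 0;0 0 0 0;0 0 0 0;0 0 0 0;0 0 0 0;0 0 0 0;0 0 0 0' 255 60; python3 -c "
from h import *
p=np.load('st.npy');go(T(p,[[-.014,-.034,.068]])[0],-.2527);snap('wrist','w5')"
```

```text
clock: 9.27
tcp_pos: [0.5776, 0.226, 0.07]
orientation: [3.082, -0.389, -0.035]
contact_force: [0.1, -0.7, -0.6]
grip_width: 0.0327
clock 9.27 tcp [0.5776 0.226  0.07  ] yaw -14.4 tilt [-0.027 -0.032 -0.999] F [ 0.1 -0.7 -0.6] w 0.0327
shift cm [-0.17  0.34  0.21] turn(tool z) deg 0.1
```

View pics/w5.png

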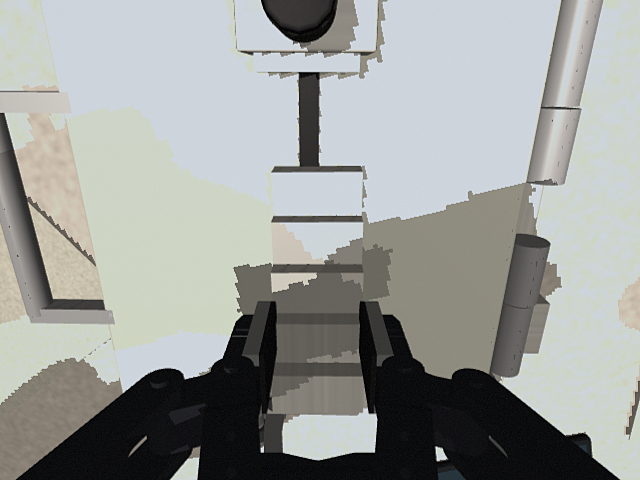

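```bash
python3 -m pendant '0 0 -1 0;0 0 -2 0;0 0 -3 0;0 0 -3.5 0;0 0 -3.5 0;0 0 -3.5 0;0 0 -3.5 0;0 0 -3.5 0'; python3 -m pendant '0 0 0 0;0 0 0 0'; python3 -c "
from h import *
q=np.load('case.npy');go(T(q,[[0,-.01,.30]])[0],q[2]);snap('wrist','w6')"
```

```text
clock: 9.98
tcp_pos: [0.5779, 0.2311, 0.3081]
orientation: [3.069, -0.39, -0.061]
contact_force: [1.4, -0.5, -2.8]
grip_width: 0.0322
clock: 10.15
tcp_pos: [0.5816, 0.2321, 0.3184]
orientation: [3.078, -0.391, -0.043]
contact_force: [-0.6, 0.6, -2.8]
grip_width: 0.0324
clock 10.15 tcp [0.5816 0.2321 0.3184] yaw -14.5 tilt [-0.032 -0.035 -0.999] F [-0.6  0.6 -2.8] w 0.0324
shift cm [ 8.51 45.57  3.57] turn(tool z) deg -9.1
```

View pics/w6.png

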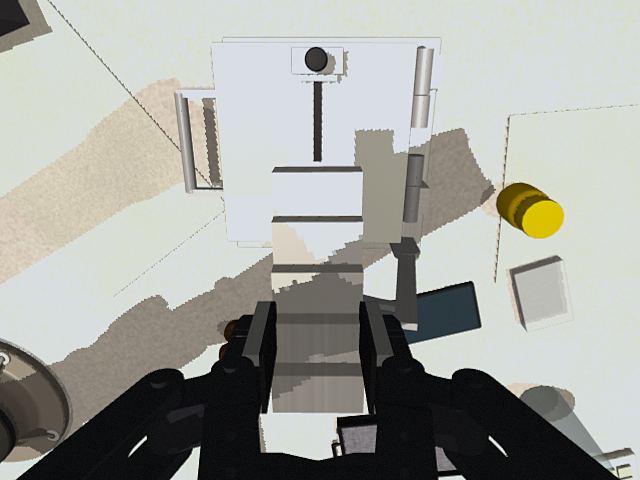

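```bash
python3 -m pendant '0.3 1.5 0 0;0.6 3 0 0;0.6 3.3 0 0;0.6 3.3 0 0;0.6 3.3 0 0;0.6 3.3 0 0;0.6 3.3 0 0;0.6 3.3 0 0'; python3 -m pendant '0.6 3.3 0 0;0.6 3.3 0 0;0.6 3.3 0 0;0.6 3 0 0;0.4 2 0 0;0 1 0 0;0 0 0 0;0 0 0 0';python3 -c "
from h import *
q=np.load('case.npy');go(T(q,[[0,-.01,.30]])[0],q[2]);snap('wrist','w7')"
```

```text
clock: 10.87
tcp_pos: [0.5563, -0.0204, 0.3155]
orientation: [3.073, -0.368, -0.073]
contact_force: [1.0, 0.0, -2.2]
grip_width: 0.0323
clock: 11.53
tcp_pos: [0.5284, -0.204, 0.3126]
orientation: [3.063, -0.4, -0.108]
contact_force: [0.3, 0.6, -1.8]
grip_width: 0.0323
clock 11.53 tcp [ 0.5284 -0.204   0.3126] yaw -15.0 tilt [-0.076 -0.041 -0.996] F [ 0.3  0.6 -1.8] w 0.0323
shift cm [2.78 2.05 1.21] turn(tool z) deg -9.6
```

View pics/w7.png

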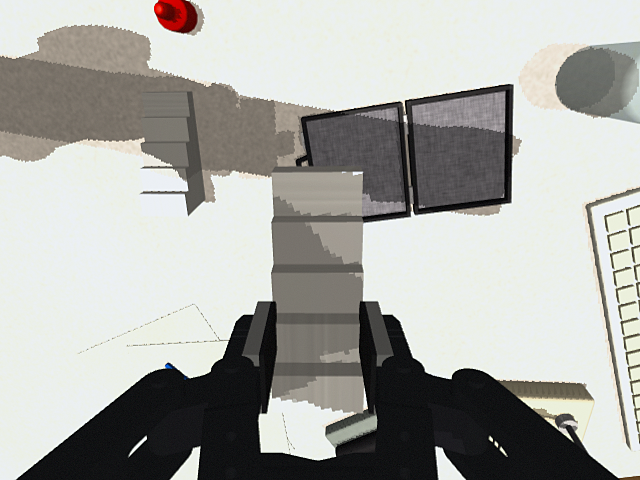

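```bash
python3 -c "
from h import *
f=pickle.load(open('w7.pkl','rb'));q=np.load('case.npy')
K=np.array([[-54,64,18],[54,64,18],[54,-64,18],[-54,-64,18]])/1e3
print(np.round(proj(f,T(q,K))),'obs (302,117) (402,102) (410,217)')
print([np.round(onz(f,u,.018),4) for u in ((302,117),(402,102),(410,217))],T(q,K)[:3])
# scene overlay
im=C['scene']['color'][:,:,::-1].copy()
for u in proj(C['scene'],T(q,K)): cv2.circle(im,(int(u[0]+.5),int(u[1]+.5)),1,(0,0,255),-1)
cv2.imwrite('pics/casesc.png',cv2.resize(im[170:290,140:280],None,fx=5,fy=5,interpolation=cv2.INTER_CUBIC))"
```

```text
[[298. 116.]
 [400.  99.]
 [410. 214.]
 [318. 227.]] obs (302,117) (402,102) (410,217)
[array([ 0.5058, -0.1542,  0.018 ]), array([ 0.6113, -0.1661,  0.018 ]), array([ 0.5969, -0.2938,  0.018 ])] [[ 0.50227842 -0.15266241  0.018     ]
 [ 0.6097962  -0.16285689  0.018     ]
 [ 0.59771386 -0.29028537  0.018     ]]
```

View pics/casesc.png

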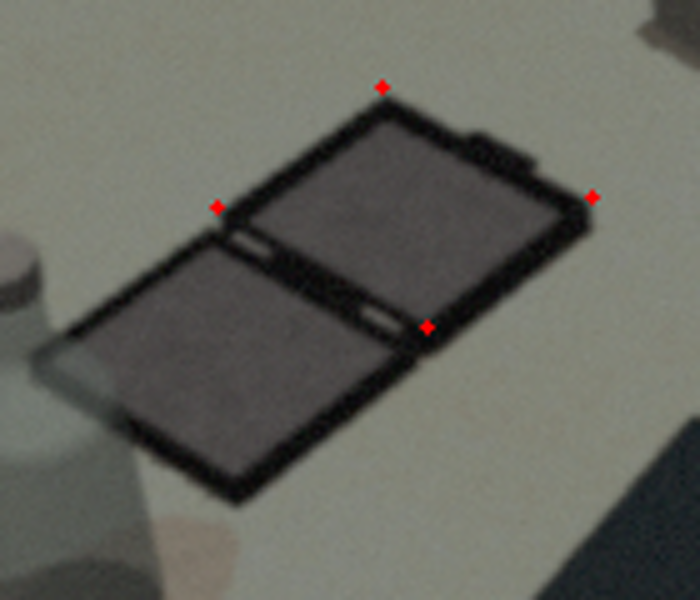

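```bash
python3 -m pendant '0.5 0.5 0 -5;0.5 0.5 0 -4.6;0.5 0.5 1 0;0.5 0.5 1 0;0.5 0 2 0;0 0 2 0;0 0 0 0;0 0 0 0';python3 -c "
from h import *
q=np.load('case.npy');q[:2]=.5515,-.223;np.save('case.npy',q);go(T(q,[[0,-.01,.10]])[0],q[2])"
```

```text
clock: 12.25
tcp_pos: [0.5497, -0.217, 0.2436]
orientation: [3.098, -0.119, -0.121]
contact_force: [0.3, -0.6, -1.2]
grip_width: 0.0325
clock 12.25 tcp [ 0.5497 -0.217   0.2436] yaw -4.5 tilt [-0.079 -0.036 -0.996] F [ 0.3 -0.6 -1.2] w 0.0325
shift cm [ 1.31  0.98 14.35] turn(tool z) deg 0.9
```

```bash
python3 -m pendant '0.2 0.4 2 0.9;0.2 0.3 2.5 0;0.2 0.1 2.5 0;0.2 0.1 2.5 0;0.2 0.1 2 0;0.2 0 1.5 0;0 0 0 0;0 0 0 0';python3 -c "
from h import *
q=np.load('case.npy');go(T(q,[[0,-.01,.05]])[0],q[2]);snap('wrist','w8');snap('scene','s8')"
```

```text
clock: 12.92
tcp_pos: [0.5579, -0.2298, 0.1137]
orientation: [3.096, -0.145, -0.106]
contact_force: [-0.6, 0.3, -1.8]
grip_width: 0.0321
clock 12.92 tcp [ 0.5579 -0.2298  0.1137] yaw -5.5 tilt [-0.07  -0.037 -0.997] F [-0.6  0.3 -1.8] w 0.0321
shift cm [-0.28  0.1   6.41] turn(tool z) deg -0.0
```

View pics/w8.png

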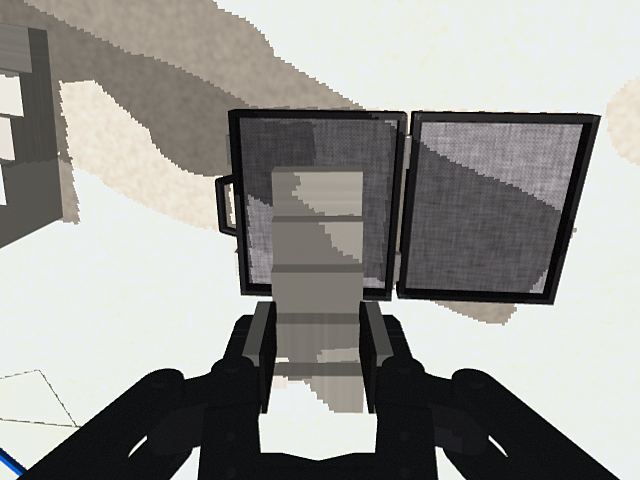

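View pics/s8.png

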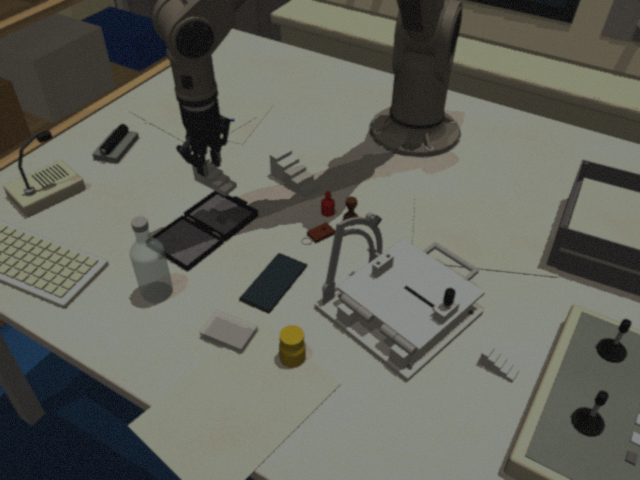

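```bash
python3 -c "
from h import *
f=pickle.load(open('w8.pkl','rb'))
P=np.array([onz(f,u,.018) for u in ((230,111),(406,113),(391,299),(242,294))]);print(np.round(P,4),P.mean(0),np.linalg.norm(P[0]-P[1]),np.linalg.norm(P[1]-P[2]))
q=np.load('case.npy');q[:2]=P.mean(0)[:2];go(T(q,[[0,-.01,.026]])[0],q[2]);go(T(np.load('case.npy'),[[0,-.01,.026]])[0],q[2])"
```

```text
[[ 0.5055 -0.1549  0.018 ]
 [ 0.6109 -0.1656  0.018 ]
 [ 0.5983 -0.2914  0.018 ]
 [ 0.4919 -0.2813  0.018 ]] [ 0.55162149 -0.22329579  0.018     ] 0.10593932414644817 0.1264874576944501
clock 13.02 tcp [ 0.5583 -0.2298  0.1144] yaw -5.4 tilt [-0.069 -0.037 -0.997] F [ 0.1 -0.8 -1.3] w 0.0323
shift cm [-0.15  0.03  8.87] turn(tool z) deg -0.0
clock 13.02 tcp [ 0.5583 -0.2298  0.1144] yaw -5.4 tilt [-0.069 -0.037 -0.997] F [ 0.1 -0.8 -1.3] w 0.0323
shift cm [-0.16  0.    8.87] turn(tool z) deg -0.0
```

```bash
python3 -m pendant '0 0 1.5 0;0 0 2 0;0 0 2 0;0 0 1.5 0;0 0 1 0;0 0 0 0;0 0 0 0';python3 -c "
from h import *
q=np.load('case.npy');go(T(q,[[0,-.01,.018]])[0],q[2])"
```

```text
clock: 13.6
tcp_pos: [0.5627, -0.2344, 0.0433]
orientation: [3.095, -0.143, -0.073]
contact_force: [0.8, -0.7, -1.5]
grip_width: 0.0323
clock 13.60 tcp [ 0.5627 -0.2344  0.0433] yaw -5.3 tilt [-0.049 -0.041 -0.998] F [ 0.8 -0.7 -1.5] w 0.0323
shift cm [-1.1  -0.14  2.57] turn(tool z) deg 0.1
```

```bash
python3 -m pendant '-0.5 -0.1 0.7 0;-0.5 0 0.7 0;0 0 0.6 0;0 0 0 0;0 0 0 0';python3 -c "
from h import *
q=np.load('case.npy');go(T(q,[[0,-.01,.018]])[0],q[2])"
```

```text
clock: 14.02
tcp_pos: [0.5533, -0.2337, 0.0257]
orientation: [3.094, -0.143, -0.064]
contact_force: [0.4, 0.2, -2.3]
grip_width: 0.0321
clock 14.02 tcp [ 0.5533 -0.2337  0.0257] yaw -5.3 tilt [-0.043 -0.042 -0.998] F [ 0.4  0.2 -2.3] w 0.0321
shift cm [-0.25 -0.09  0.77] turn(tool z) deg 0.1
```

```bash
python3 -m pendant '-0.2 -0.1 0.4 0;0 0 0.3 0;0 0 0 0;0 0 0 0';python3 -m pendant '0 0 0.2 0;0 0 0 0';python3 -c "
from h import *
q=np.load('case.npy');go(T(q,[[0,-.01,.018]])[0],q[2])"
```

```text
clock: 14.35
tcp_pos: [0.5512, -0.2329, 0.0184]
orientation: [3.094, -0.143, -0.063]
contact_force: [-0.1, -0.3, -1.6]
grip_width: 0.0323
clock: 14.52
tcp_pos: [0.5515, -0.2332, 0.0164]
orientation: [3.094, -0.143, -0.062]
contact_force: [-1.0, 0.5, -1.8]
grip_width: 0.0327
clock 14.52 tcp [ 0.5515 -0.2332  0.0164] yaw -5.3 tilt [-0.042 -0.042 -0.998] F [-1.   0.5 -1.8] w 0.0327
shift cm [-0.1  -0.01 -0.16] turn(tool z) deg 0.1
```

```bash
python3 -m pendant '0 0 0.2 0;0 0 0 0;0 0 0.2 0;0 0 0 0;0 0 0 0';python3 -c "
from h import *
q=np.load('case.npy');go(T(q,[[0,-.01,.018]])[0],q[2])"
```

```text
clock: 14.93
tcp_pos: [0.5527, -0.2338, 0.0166]
orientation: [3.095, -0.144, -0.058]
contact_force: [-0.2, -0.4, -2.2]
grip_width: 0.0322
clock 14.93 tcp [ 0.5527 -0.2338  0.0166] yaw -5.4 tilt [-0.039 -0.04  -0.998] F [-0.2 -0.4 -2.2] w 0.0322
shift cm [-0.22 -0.06 -0.14] turn(tool z) deg 0.0
```

```bash
python3 -m pendant '-0.1 0 0.4 0;0 0 0.3 0;0 0 0.2 0';python3 -c "
from h import *
q=np.load('case.npy');go(T(q,[[0,-.01,.018]])[0],q[2]);snap('wrist','w9')"
```

```text
clock: 15.18
tcp_pos: [0.553, -0.2339, 0.0158]
orientation: [3.101, -0.146, -0.053]
contact_force: [-5.5, 4.2, 14.2]
grip_width: 0.0322
clock 15.18 tcp [ 0.553  -0.2339  0.0158] yaw -5.4 tilt [-0.036 -0.035 -0.999] F [-5.5  4.2 14.2] w 0.0322
shift cm [-0.26 -0.06 -0.21] turn(tool z) deg -0.0
```

View pics/w9.png

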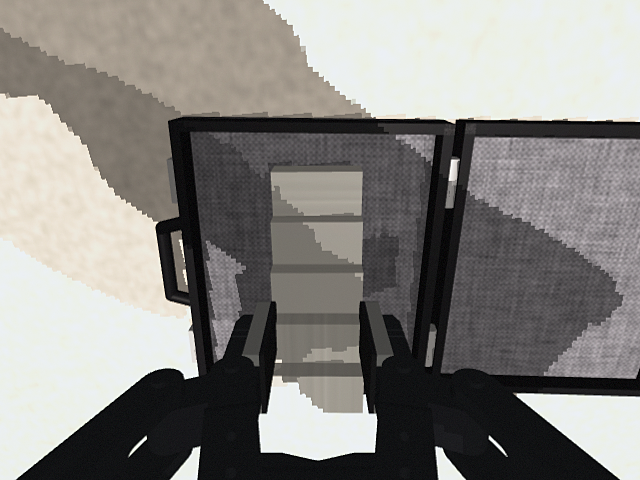

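```bash
python3 -m pendant '0 0 0 0;0 0 0 0;0 0 0 0;0 0 0 0' 100; python3 -m pendant '0 0 -0.5 0;0 0 -1.5 0;0 0 -2 0;0 0 -3 0;0 0 -3 0;0 0 -3 0;0 0 0 0;0 0 0 0';python3 -c "
from h import *
q=np.load('case.npy');go(T(q,[[0,-.01,.018]])[0],q[2]);snap('wrist','w10');snap('top','t10')"
```

```text
clock: 15.57
tcp_pos: [0.5538, -0.2343, 0.0164]
orientation: [3.1, -0.146, -0.05]
contact_force: [-0.2, -0.1, 0.4]
grip_width: 0.0521
clock: 16.23
tcp_pos: [0.5566, -0.2294, 0.1496]
orientation: [3.099, -0.147, -0.061]
contact_force: [-0.0, -0.5, -1.0]
grip_width: 0.0519
clock 16.23 tcp [ 0.5566 -0.2294  0.1496] yaw -5.5 tilt [-0.041 -0.036 -0.999] F [-0.  -0.5 -1. ] w 0.0519
shift cm [-0.08 -0.11 13.18] turn(tool z) deg -0.1
```

View pics/w10.png

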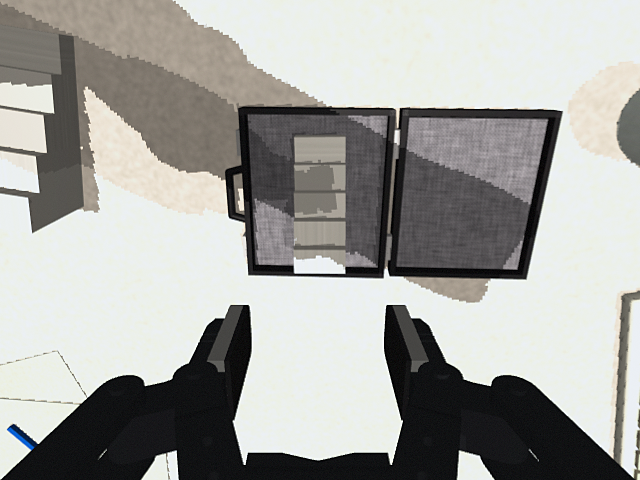

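```bash
python3 -c "
from h import *
f=pickle.load(open('w10.pkl','rb'));q=np.load('case.npy')
def inv(X):
    c,s=np.cos(q[2]),np.sin(q[2]);d=X[:2]-q[:2];return np.round([1e3*(c*d[0]+s*d[1]),1e3*(-s*d[0]+c*d[1])],1)
for uv,z in (((293,135),.018),((345,135),.018),((294,272),.05),((346,272),.05),((294,190),.034),((346,190),.034)): print(inv(onz(f,uv,z)))
"
```

```text
[-15.9  45.3]
[20.4 45.4]
[-14.4 -45.5]
[ 22.4 -44.9]
[-14.6  10. ]
[21.5 10.3]
```

```bash
python3 -m pendant '0 0 -2 0;0 0 -3 0;0 0 -3.5 0;0 0 -3.5 4.5;0 0 -3.5 4.5;0 0 0 0;0 0 0 0';python3 -c "
from h import *
p=np.load('st.npy');go(T(p,[[-.150,0,.30]])[0],p[2])"
```

```text
clock: 16.92
tcp_pos: [0.5581, -0.2219, 0.2985]
orientation: [3.073, -0.402, -0.091]
contact_force: [-0.4, 0.6, -0.8]
grip_width: 0.0519
clock 16.92 tcp [ 0.5581 -0.2219  0.2985] yaw -15.0 tilt [-0.063 -0.033 -0.997] F [-0.4  0.6 -0.8] w 0.0519
shift cm [-23.47 -46.7   -1.17] turn(tool z) deg -0.5
```

```bash
python3 -m pendant '-0.8 -1.5 -0.3 0;-1.3 -2.6 -0.3 0;-1.3 -2.6 -0.3 0;-1.3 -2.6 -0.3 0;-1.3 -2.6 0 0;-1.3 -2.6 0 0;-1.3 -2.6 0 0;-1.3 -2.6 0 0' 165;python3 -m pendant '-1.3 -2.6 0 0;-1.3 -2.6 0 0;-1.3 -2.6 0 0;-1.3 -2.6 0 0;-1.3 -2.6 0 0;-1.3 -2.6 0 0;-1.3 -2.6 0 0;-1.3 -2.6 0 0'; python3 -c "
from h import *
p=np.load('st.npy');go(T(p,[[-.150,0,.30]])[0],p[2])"
```

```text
clock: 17.58
tcp_pos: [0.506, -0.0051, 0.2923]
orientation: [3.06, -0.414, -0.119]
contact_force: [-0.1, 0.2, -0.0]
grip_width: 0.0301
clock: 18.25
tcp_pos: [0.4479, 0.2318, 0.2712]
orientation: [3.046, -0.402, -0.15]
contact_force: [1.0, -0.5, -0.4]
grip_width: 0.0303
clock 18.25 tcp [0.4479 0.2318 0.2712] yaw -15.2 tilt [-0.105 -0.052 -0.993] F [ 1.  -0.5 -0.4] w 0.0303
shift cm [-1.39 -5.49 -3.2 ] turn(tool z) deg -0.8
```

```bash
python3 -m pendant '-0.4 -1.5 0 -0.8;-0.4 -1.5 0 0;-0.4 -1.5 0 0;0 -1 0 0;0 0 1.5 0;0 0 2 0;0 0 0 0;0 0 0 0'; python3 -c "
from h import *
p=np.load('st.npy');go(T(p,[[-.152,0,.15]])[0],p[2]);snap('wrist','w11')"
```

```text
clock: 18.92
tcp_pos: [0.4447, 0.2929, 0.2255]
orientation: [3.044, -0.367, -0.158]
contact_force: [0.3, 0.5, -0.2]
grip_width: 0.03
clock 18.92 tcp [0.4447 0.2929 0.2255] yaw -14.0 tilt [-0.111 -0.059 -0.992] F [ 0.3  0.5 -0.2] w 0.0300
shift cm [ 1.27 -0.52  7.45] turn(tool z) deg 0.5
```

View pics/w11.png

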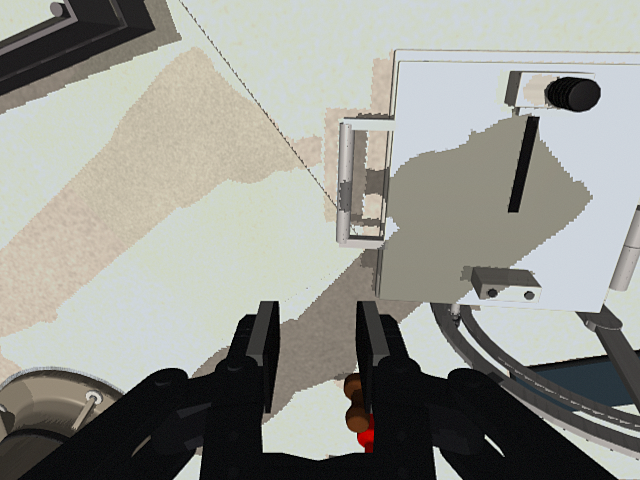

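```bash
cat > bar.py <<'E'
from h import *
import sys
def bar(fn,uvs,z=.061):
    f=pickle.load(open(fn,'rb'));p=np.load('st.npy');c,s=np.cos(p[2]),np.sin(p[2])
    for u in uvs:
        X=onz(f,u,z);d=X[:2]-p[:2];print(u,np.round(X,4),np.round([1e3*(c*d[0]+s*d[1]),1e3*(-s*d[0]+c*d[1])],1))
    print('pred px',np.round(proj(f,T(p,[[-.15,0,.055],[-.15,.046,.055],[-.15,-.046,.055]])),1).tolist())
E
python3 -c "
from bar import *
bar('w11.pkl',[(346,123),(344,240),(345,181)])"
```

```text
(346, 123) [0.4632 0.3389 0.061 ] [-151.3   50.2]
(344, 240) [0.4405 0.2438 0.061 ] [-149.4  -47.6]
(345, 181) [0.4527 0.2946 0.061 ] [-150.4    4.6]
pred px [[345.6, 184.4], [347.7, 127.4], [343.7, 235.4]]
```

```bash
python3 -m pendant '0.5 -0.2 1.5 0.5;0.5 -0.2 2 0;0.3 -0.1 2 0;0 0 1.8 0;0 0 0 0;0 0 0 0'; python3 -c "
from h import *
p=np.load('st.npy');go(T(p,[[-.152,0,.09]])[0],p[2]);go(T(p,[[-.152,0,.04]])[0],p[2]);snap('wrist','w12')"
```

```text
clock: 19.47
tcp_pos: [0.4577, 0.2899, 0.1562]
orientation: [3.049, -0.392, -0.146]
contact_force: [0.3, 0.6, 1.1]
grip_width: 0.0305
clock 19.47 tcp [0.4577 0.2899 0.1562] yaw -14.8 tilt [-0.102 -0.052 -0.993] F [0.3 0.6 1.1] w 0.0305
shift cm [-0.2  -0.37  6.66] turn(tool z) deg -0.4
clock 19.47 tcp [0.4577 0.2899 0.1562] yaw -14.8 tilt [-0.102 -0.052 -0.993] F [0.3 0.6 1.1] w 0.0305
shift cm [ 0.23 -0.75 11.62] turn(tool z) deg -0.4
```

View pics/w12.png

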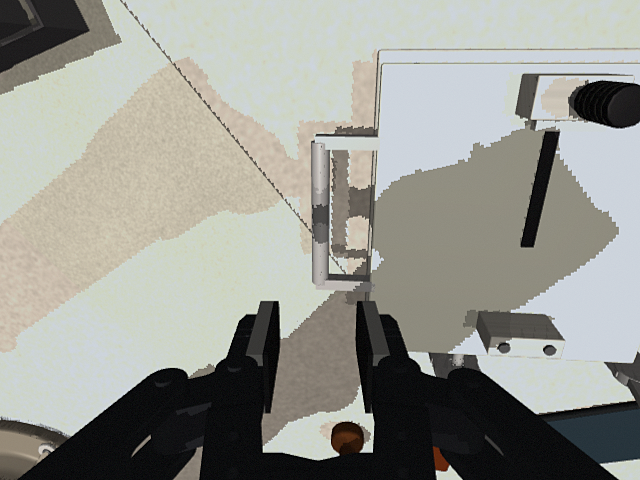

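```bash
python3 -m pendant '-0.1 -0.2 1.5 0;-0.1 -0.2 2 0;0 0 2 0;0 0 1.5 0;0 0 0 0;0 0 0 0'; python3 -c "
from h import *
p=np.load('st.npy');go(T(p,[[-.152,0,.04]])[0],p[2]);snap('wrist','w13')"
```

```text
clock: 20.02
tcp_pos: [0.4572, 0.2954, 0.095]
orientation: [3.063, -0.395, -0.128]
contact_force: [0.1, 0.0, 0.4]
grip_width: 0.0301
clock 20.02 tcp [0.4572 0.2954 0.095 ] yaw -14.8 tilt [-0.089 -0.04  -0.995] F [0.1 0.  0.4] w 0.0301
shift cm [-0.15  0.32  5.56] turn(tool z) deg -0.3
```

View pics/w13.png

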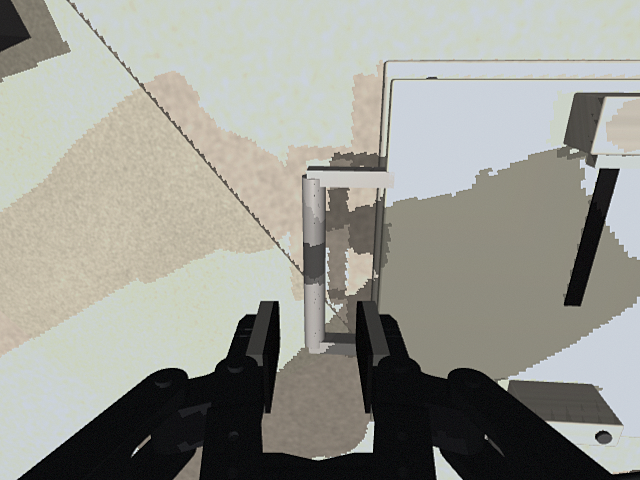

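```bash
python3 -m pendant '-0.2 0.3 1 0;0 0 1.2 0;0 0 0.8 0;0 0 0 0;0 0 0 0'; python3 -c "
from h import *
p=np.load('st.npy');go(T(p,[[-.152,0,.04]])[0],p[2]);snap('wrist','w14')"
```

```text
clock: 20.48
tcp_pos: [0.4539, 0.2934, 0.0668]
orientation: [3.069, -0.395, -0.121]
contact_force: [0.6, -0.5, -0.4]
grip_width: 0.0301
clock 20.48 tcp [0.4539 0.2934 0.0668] yaw -14.8 tilt [-0.083 -0.035 -0.996] F [ 0.6 -0.5 -0.4] w 0.0301
shift cm [-0.12  0.23  2.71] turn(tool z) deg -0.3
```

View pics/w14.png

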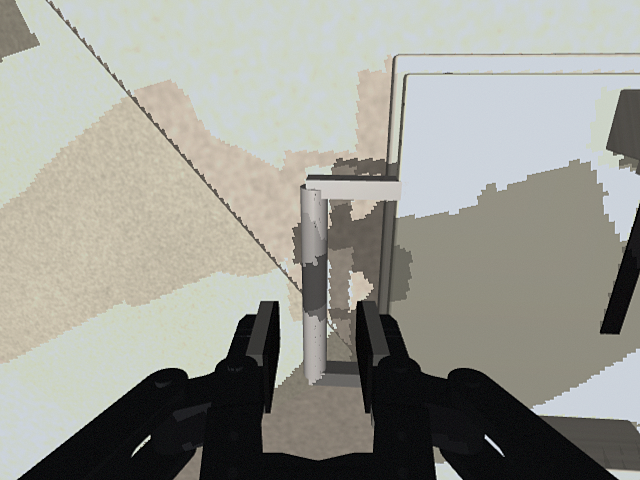

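```bash
python3 -m pendant '-0.2 0.2 0.7 0;0 0 0.8 0;0 0 0.6 0;0 0 0 0;0 0 0 0'; python3 -c "
from h import *
p=np.load('st.npy');go(T(p,[[-.152,0,.04]])[0],p[2]);snap('wrist','w15')"
```

```text
clock: 20.95
tcp_pos: [0.4494, 0.2911, 0.0442]
orientation: [3.069, -0.395, -0.121]
contact_force: [0.2, 0.5, 0.8]
grip_width: 0.0303
clock 20.95 tcp [0.4494 0.2911 0.0442] yaw -14.8 tilt [-0.083 -0.035 -0.996] F [0.2 0.5 0.8] w 0.0303
shift cm [0.1  0.02 0.41] turn(tool z) deg -0.3
```

View pics/w15.png

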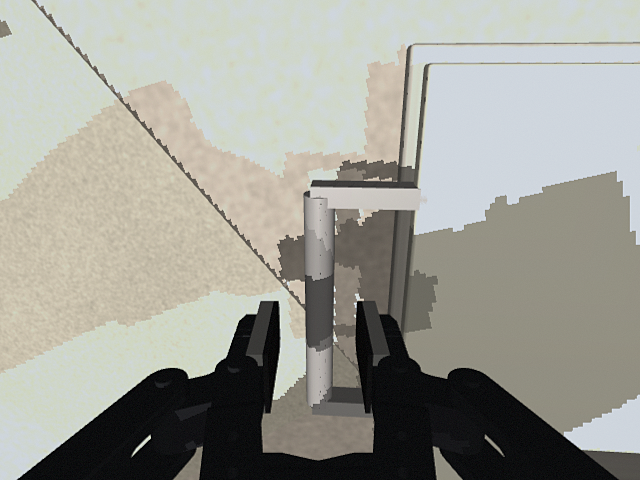

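```bash
python3 -m pendant '0.1 0 0.5 0;0 0 0.2 0;0 0 0 0' ; python3 -m pendant '0 0 0 0;0 0 0 0;0 0 0 0;0 0 0 0;0 0 0 0' 255 40; python3 -c "
from h import *
p=np.load('st.npy');go(T(p,[[-.152,0,.04]])[0],p[2])"
```

```text
clock: 21.25
tcp_pos: [0.4502, 0.2908, 0.0368]
orientation: [3.069, -0.395, -0.121]
contact_force: [-0.6, -0.4, 0.4]
grip_width: 0.0303
clock: 21.67
tcp_pos: [0.4509, 0.2916, 0.039]
orientation: [3.071, -0.396, -0.12]
contact_force: [0.5, -0.1, 21.0]
grip_width: 0.0006
clock 21.67 tcp [0.4509 0.2916 0.039 ] yaw -14.8 tilt [-0.082 -0.032 -0.996] F [ 0.5 -0.1 21. ] w 0.0006
shift cm [-0.07  0.14 -0.09] turn(tool z) deg -0.3
```

```bash
python3 -c "
from h import *
snap('wrist','w16');snap('scene','s16')
im=cv2.imread('pics/s16.png');cv2.imwrite('pics/s16c.png',cv2.resize(im[160:340,350:530],None,fx=4,fy=4,interpolation=cv2.INTER_CUBIC)[:600])"
```

```text
(no output)
```

View pics/w16.png

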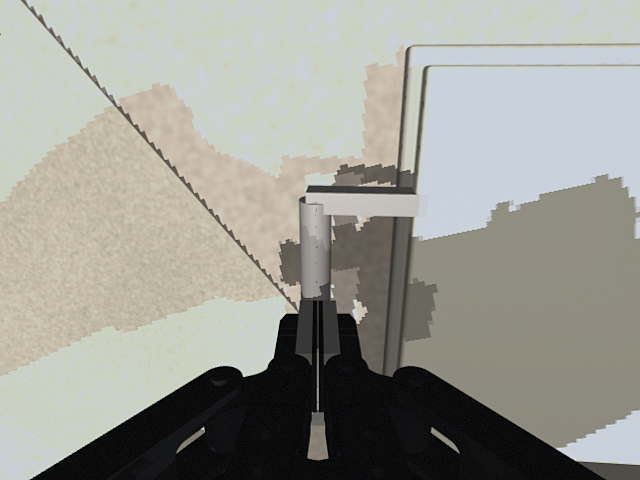

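View pics/s16c.png

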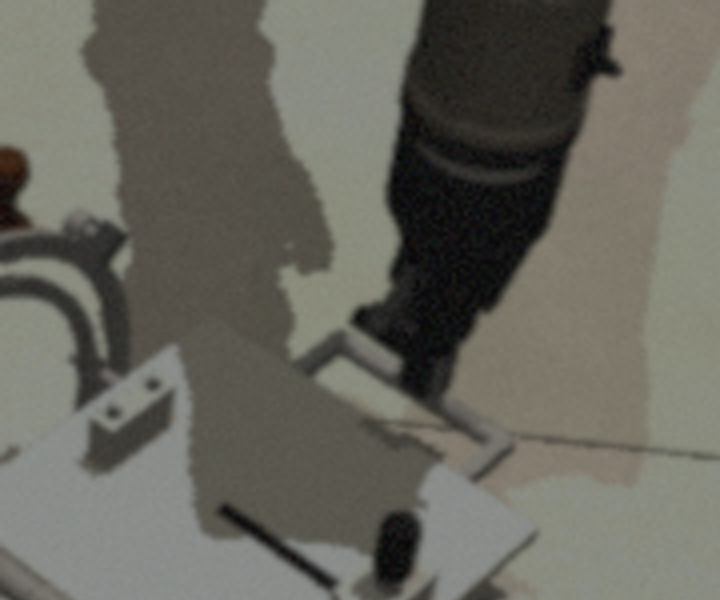

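The fingers closed above the bar: in the scene crop the tips sit on it at about (425,385), with 21 N pressing down. The fingertips therefore end roughly 20 mm short of the TCP point. I'll reopen and go lower.

```bash
python3 -m pendant '0 0 -0.5 0;0 0 0 0;0 0 0 0;0 0 0 0' 165; python3 -c "
from h import *
p=np.load('st.npy');go(T(p,[[-.152,0,.02]])[0],p[2]);snap('wrist','w17')"
```

```text
clock: 22.1
tcp_pos: [0.4535, 0.2927, 0.046]
orientation: [3.075, -0.397, -0.115]
contact_force: [-0.6, 0.2, -0.3]
grip_width: 0.03
clock 22.10 tcp [0.4535 0.2927 0.046 ] yaw -14.8 tilt [-0.078 -0.029 -0.997] F [-0.6  0.2 -0.3] w 0.0300
shift cm [-0.11  0.17  2.63] turn(tool z) deg -0.3
```

View pics/w17.png

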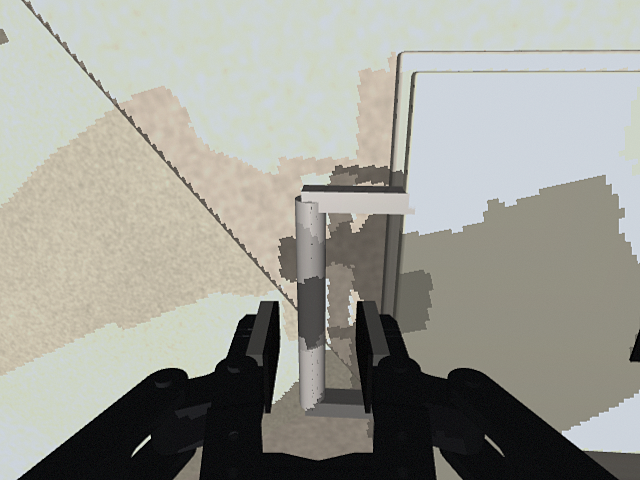

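```bash
python3 -m pendant '-0.2 0.15 0.6 0;0 0 0.7 0;0 0 0.6 0;0 0 0.4 0;0 0 0 0'; python3 -c "
from h import *
p=np.load('st.npy');go(T(p,[[-.152,0,.02]])[0],p[2]);snap('wrist','w18')"
```

```text
clock: 22.57
tcp_pos: [0.4472, 0.29, 0.0191]
orientation: [3.072, -0.396, -0.118]
contact_force: [0.3, 0.4, 0.0]
grip_width: 0.03
clock 22.57 tcp [0.4472 0.29   0.0191] yaw -14.8 tilt [-0.081 -0.032 -0.996] F [0.3 0.4 0. ] w 0.0300
shift cm [ 0.24 -0.11 -0.11] turn(tool z) deg -0.3
```

View pics/w18.png

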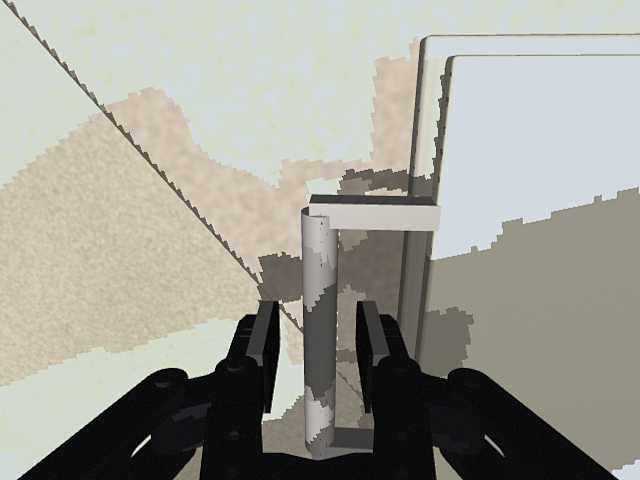

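```bash
python3 -m pendant '0.1 0 0.5 0;0 0 0.2 0;0 0 0 0'; python3 -m pendant '0 0 0 0;0 0 0 0;0 0 0 0;0 0 0 0;0 0 0 0' 255 40; python3 -c "
from h import *
p=np.load('st.npy');go(T(p,[[-.152,0,.02]])[0],p[2]);snap('wrist','w19')"
```

```text
clock: 22.87
tcp_pos: [0.448, 0.2895, 0.0115]
orientation: [3.072, -0.396, -0.118]
contact_force: [-0.1, 0.7, -0.8]
grip_width: 0.0299
clock: 23.28
tcp_pos: [0.4474, 0.2897, 0.0116]
orientation: [3.072, -0.396, -0.119]
contact_force: [0.1, 0.5, -1.7]
grip_width: 0.0105
clock 23.28 tcp [0.4474 0.2897 0.0116] yaw -14.8 tilt [-0.082 -0.032 -0.996] F [ 0.1  0.5 -1.7] w 0.0105
shift cm [ 0.17 -0.1  -0.86] turn(tool z) deg -0.3
```

View pics/w19.png

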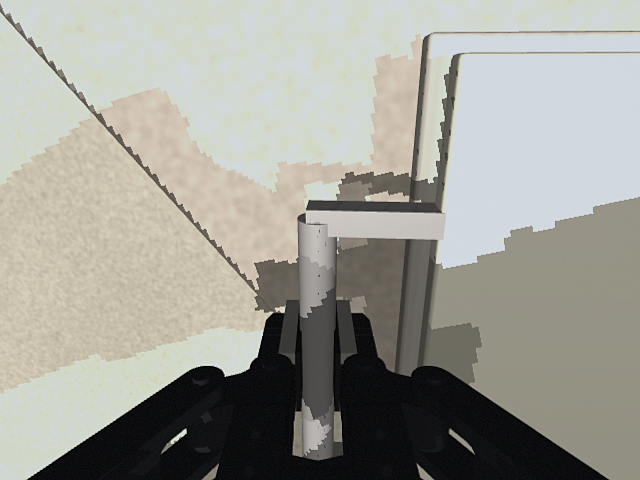

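Run:
```python
from h import *
p=np.load('st.npy')
F={n:pickle.load(open(n+'.pkl','rb')) for n in('w1','w4','w3','w6')}
ims=[]
for n,(x,y) in (('w1',(393,416)),('w4',(283,382))):
    ims.append(cv2.resize(F[n]['color'][y-40:y+40,x-40:x+40,::-1],None,fx=5,fy=5,interpolation=cv2.INTER_CUBIC))
f=C['scene']['color'];ims.append(cv2.resize(f[178:258,338:418,::-1],None,fx=5,fy=5,interpolation=cv2.INTER_CUBIC))
f=C['top']['color'];ims.append(cv2.resize(f[225:305,215:295,::-1],None,fx=5,fy=5,interpolation=cv2.INTER_CUBIC))
cv2.imwrite('pics/idx.png',cv2.resize(np.vstack([np.hstack(ims[:2]),np.hstack(ims[2:])]),(600,600)))
```

```text
(no output)
```

View pics/idx.png

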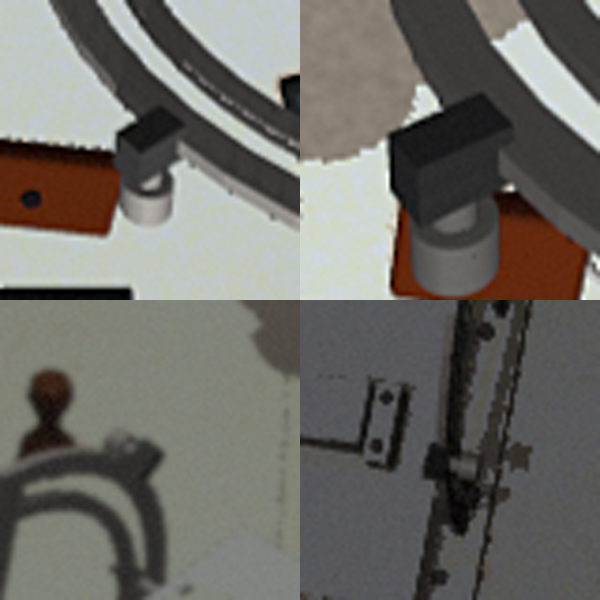

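Run:
```python
from h import *
p=np.load('st.npy')
F={n:pickle.load(open(n+'.pkl','rb')) for n in('w1','w4')}
def tri(obs):
    s=least_squares(lambda X:np.concatenate([(proj(f,X)-u).ravel() for f,u in obs]),[.55,.12,.15]);X=s.x
    c,sn=np.cos(p[2]),np.sin(p[2]);d=X[:2]-p[:2];x,y=c*d[0]+sn*d[1],-sn*d[0]+c*d[1]
    print(np.round([x*1e3,y*1e3,X[2]*1e3],1),'r',round(np.hypot(.085-x,X[2]-.055)*1e3,1),'ang',round(np.arctan2(X[2]-.055,.085-x),3),'res',np.round(s.fun,1))
def u1(x,y):return (x/3.75+353,y/3.75+376)
def u4(x,y):return ((x-300)/3.75+243,y/3.75+342)
for a,b in (((152,128),(452,134.7)),((117,133),(391,145)),((165,106),(487,94)),((187,125),(512,124)),((140,150),(417,172))):
    tri([(F['w1'],u1(*a)),(F['w4'],u4(*b))])
print('bolt'); tri([(F['w1'],(330+283/6,340+178/6)),(F['w4'],(287,320))])
```

```text
[ -40.  -112.5  148. ] r 155.8 ang 0.64 res [-0.   0.2  0.  -0.1]
[ -49.8 -114.   148.7] r 164.2 ang 0.608 res [-0.1  0.6  0.1 -0.3]
[ -34.9 -110.9  140.4] r 147.2 ang 0.619 res [ 0.1 -0.5 -0.1  0.3]
[ -30.2 -110.2  148.3] r 148.3 ang 0.68 res [ 0.1 -0.5 -0.1  0.3]
[ -44.6 -112.7  156.2] r 164.4 ang 0.663 res [-0.1  0.5  0.  -0.3]
bolt
[ -45.7 -124.7   67.3] r 131.3 ang 0.094 res [ 0.1 -0.2 -0.1  0.2]
```

```bash
cat > arc.py <<'E'
from h import *
from bench import r
def arc(a0,a1,n):
    o=r.get_obs();R=Ro.from_rotvec(o["orientation"]).as_matrix();p=np.load('st.npy');sx=np.array([np.cos(p[2]),np.sin(p[2]),0])
    A=np.linspace(a0,a1,n+1)
    for i in range(n):
        d=.235*((np.cos(A[i])-np.cos(A[i+1]))*sx+np.array([0,0,np.sin(A[i+1])-np.sin(A[i])]))
        print(np.round(R.T@d*100,2))
def state(X0,a=None):
    o=r.get_obs();p=np.load('st.npy');sx=np.array([np.cos(p[2]),np.sin(p[2]),0]);sy=np.array([-sx[1],sx[0],0])
    d=o["tcp_pos"]-X0;dx,dy,dz=d@sx,d@sy,d[2]
    print("clock %.2f"%o["clock"],"d",np.round([dx*1e3,dy*1e3,dz*1e3],1),"a",round(np.arctan2(dz,.235-dx),4),"rad",round(np.hypot(dz,.235-dx)*1e3,1),"tilt",np.round(Ro.from_rotvec(o["orientation"]).as_matrix()[:,2],3),"F",np.round(o["contact_force"],1),"w",round(o["grip_width"],4))
E
python3 -c "
from arc import *
print(r.get_obs()['tcp_pos']);np.save('X0.npy',r.get_obs()['tcp_pos']);arc(0,.55,11)"
```

```text
[0.44737521 0.28964072 0.01158671]
[-0.05  0.06 -1.17]
[ 0.    0.06 -1.17]
[ 0.06  0.06 -1.17]
[ 0.12  0.06 -1.17]
[ 0.18  0.06 -1.16]
[ 0.24  0.06 -1.15]
[ 0.3   0.06 -1.14]
[ 0.35  0.06 -1.12]
[ 0.41  0.05 -1.1 ]
[ 0.46  0.05 -1.08]
[ 0.52  0.05 -1.05]
```

```bash
python3 -m pendant '0 0.05 -0.8 0;0 0.05 -1.1 0;0.05 0.05 -1.1 0;0.1 0.05 -1.1 0'; python3 -c "
from arc import *
state(np.load('X0.npy'));snap('wrist','w20')"
```

```text
clock: 23.67
tcp_pos: [0.4508, 0.2886, 0.0538]
orientation: [3.07, -0.395, -0.122]
contact_force: [1.2, 0.6, -5.0]
grip_width: 0.0108
clock 23.67 d [ 3.6 -0.1 42.2] a 0.1805 rad 235.2 tilt [-0.084 -0.033 -0.996] F [ 1.2  0.6 -5. ] w 0.0108
```

View pics/w20.png

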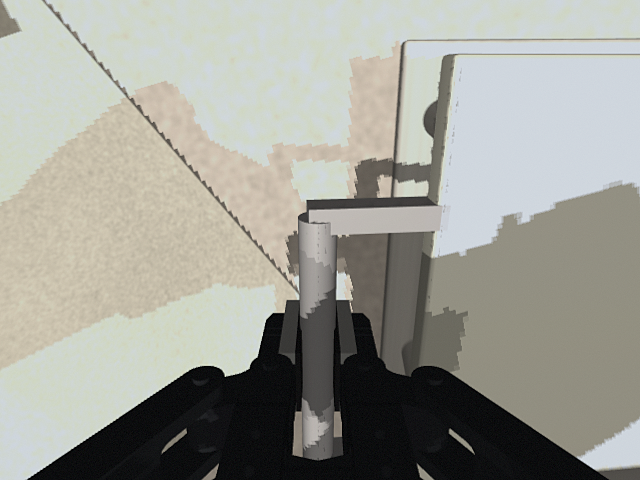

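Bar is still held (pixel column ~318) and the leaf rises with the grip. Continuing along the arc.

```bash
python3 -m pendant '0.18 0.05 -1.15 0;0.24 0.05 -1.15 0;0.3 0.05 -1.1 0;0.35 0.05 -1.1 0;0.4 0.05 -1.1 0;0.45 0.05 -1.0 0;0 0 0 0'; python3 -c "
from arc import *
state(np.load('X0.npy'));snap('scene','s21');snap('wrist','w21')
im=cv2.imread('pics/s21.png');cv2.imwrite('pics/s21c.png',cv2.resize(im[180:330,310:510],None,fx=4,fy=4,interpolation=cv2.INTER_CUBIC)[:600])"
```

```text
clock: 24.3
tcp_pos: [0.4762, 0.2822, 0.1286]
orientation: [3.074, -0.398, -0.12]
contact_force: [0.7, 0.2, -4.7]
grip_width: 0.0107
clock 24.30 d [ 29.8  -0.  117. ] a 0.5183 rad 236.2 tilt [-0.082 -0.029 -0.996] F [ 0.7  0.2 -4.7] w 0.0107
```

View pics/s21c.png

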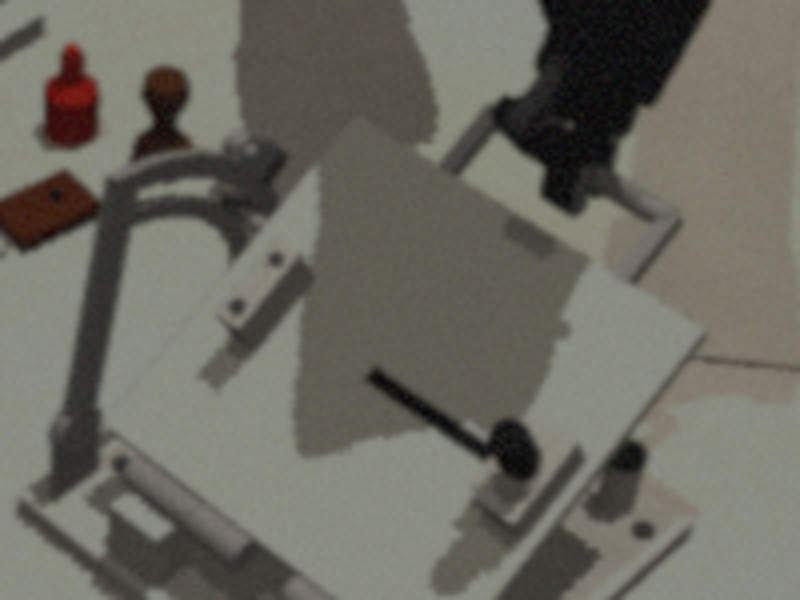

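View pics/w21.png

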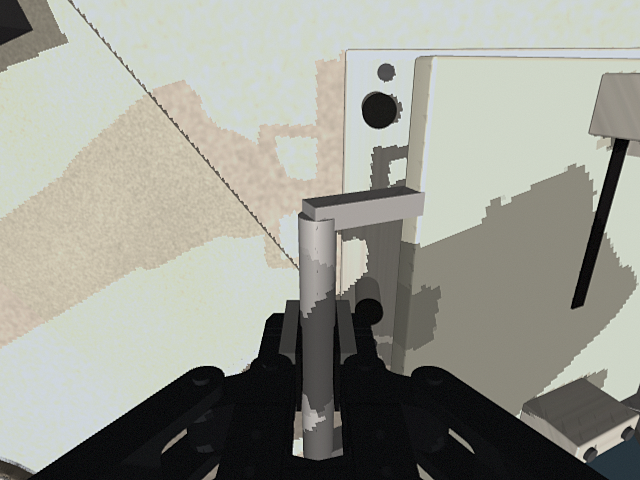

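Run:
```python
from h import *
p=np.load('st.npy')
out=[]
for n in('scene0','s21'):
    f=pickle.load(open(n+'.pkl','rb'));im=cv2.resize(f['color'][205:255,335:390,::-1],None,fx=7,fy=7,interpolation=cv2.INTER_CUBIC)
    im=np.clip(im*1.7,0,255).astype(np.uint8)
    out.append(im)
cv2.imwrite('pics/q.png',np.hstack(out))
```

```text
(no output)
```

View pics/q.png

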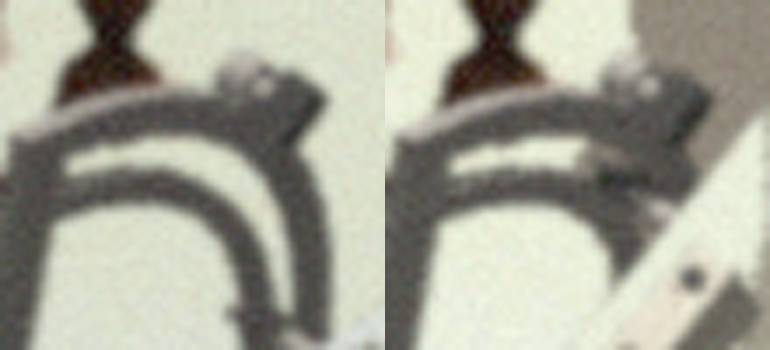

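Run:
```python
from h import *
p=np.load('st.npy')
def P(a,r,y): return [(85-r*np.cos(a))/1e3,y/1e3,(55+r*np.sin(a))/1e3]
def draw(n,a,x0,y0,w,h,s,bolt):
    f=pickle.load(open(n+'.pkl','rb'));im=np.clip(cv2.resize(f['color'][y0:y0+h,x0:x0+w,::-1],None,fx=s,fy=s,interpolation=cv2.INTER_CUBIC)*(1.7 if n[0]=='s' else 1),0,255).astype(np.uint8)
    def L(A,B,c):
        uv=((proj(f,T(p,[A,B]))-[x0,y0]+.5)*s);cv2.line(im,*[tuple(map(int,u)) for u in uv],c,1)
    if bolt: L(P(a,130,-105),P(a,130,-140),(0,0,255))
    for y,c in ((-112,(0,255,0)),(-126,(255,0,0))):
        for b in (.58,.64,.70): L(P(b,147,y),P(b,164,y),c)
    for t in np.arange(0,1.2,.05): L(P(t,137,-126),P(t+.05,137,-126),(0,200,255));L(P(t,123,-126),P(t+.05,123,-126),(0,200,255))
    return im
cv2.imwrite('pics/q2.png',draw('s21',.518,335,200,60,60,10,True))
cv2.imwrite('pics/q3.png',np.hstack([draw('w1',0,350,350,80,90,5,True),draw('w4',0,250,290,80,120,5,True)[:450]]))
```

```text
(no output)
```

View pics/q2.png

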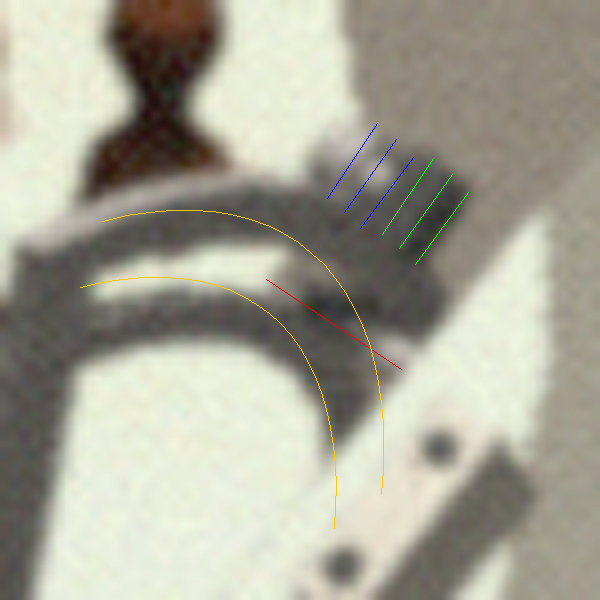

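View pics/q3.png

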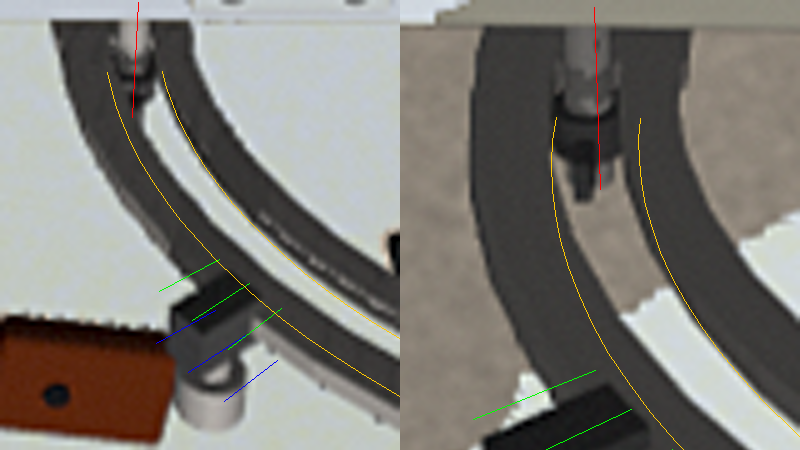

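```bash
python3 -c "
from arc import *
state(np.load('X0.npy'));arc(.518,.63,3)"
```

```text
clock 24.40 d [ 2.880e+01 -1.000e-01  1.152e+02] a 0.5096 rad 236.2 tilt [-0.082 -0.03  -0.996] F [ 0.6  0.9 -3.3] w 0.0105
[ 0.39  0.04 -0.78]
[ 0.42  0.04 -0.77]
[ 0.45  0.03 -0.75]
```

```bash
python3 -m pendant '0.42 0.04 -0.9 0;0.45 0.04 -0.85 0;0.47 0.03 -0.8 0;0 0 0 0'; python3 -c "
from arc import *
state(np.load('X0.npy'))
snap('scene','s22');snap('top','t22');snap('wrist','w22');state(np.load('X0.npy'))"
python3 - <<'E'
from h import *
p=np.load('st.npy')
def P(a,r,y): return [(85-r*np.cos(a))/1e3,y/1e3,(55+r*np.sin(a))/1e3]
def draw(n,a,x0,y0,w,h,s):
    f=pickle.load(open(''+n+'.pkl','rb'));im=np.clip(cv2.resize(f['color'][y0:y0+h,x0:x0+w,::-1],None,fx=s,fy=s,interpolation=cv2.INTER_CUBIC)*1.7,0,255).astype(np.uint8)
    return im
a=draw('s22',0,335,200,60,60,7);b=draw('t22',0,230,220,55,70,6)
cv2.imwrite('pics/q4.png',np.hstack([a,b]))
E
```

```text
clock: 24.73
tcp_pos: [0.4899, 0.2784, 0.1518]
orientation: [3.071, -0.395, -0.124]
contact_force: [-0.4, -0.2, -2.1]
grip_width: 0.0103
clock 24.73 d [ 44.   -0.2 140.3] a 0.6334 rad 237.0 tilt [-0.085 -0.032 -0.996] F [-0.4 -0.2 -2.1] w 0.0103
clock 24.88 d [ 42.9  -0.3 138.6] a 0.6251 rad 236.9 tilt [-0.085 -0.032 -0.996] F [ 0.6  0.5 -2.6] w 0.0103
```

View pics/q4.png

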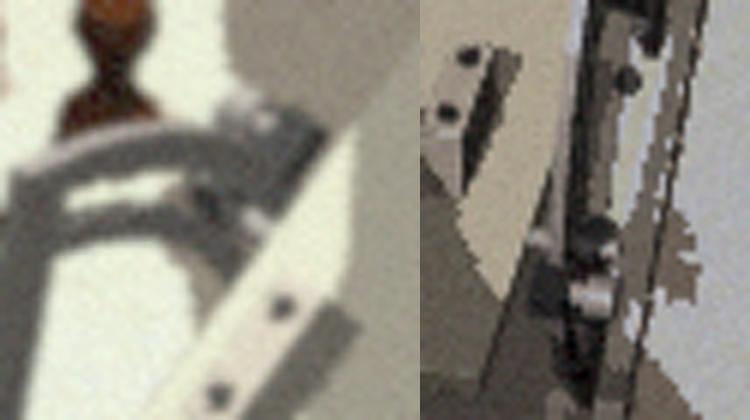

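View pics/t22.png

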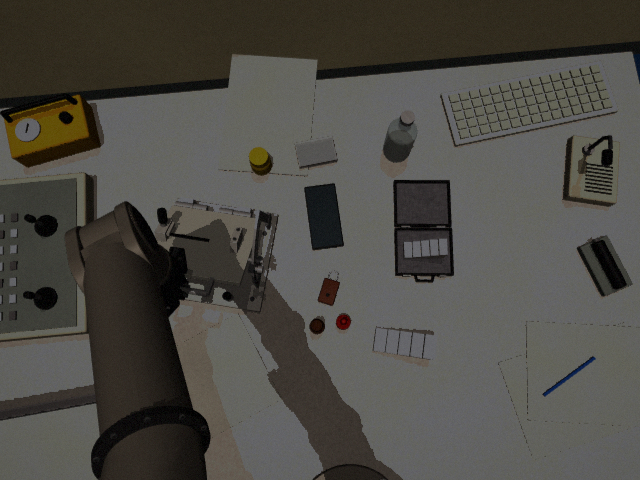

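```bash
python3 - <<'E'
from h import *
p=np.load('st.npy')
def P(a,r,y): return [(85-r*np.cos(a))/1e3,y/1e3,(55+r*np.sin(a))/1e3]
for n,obsb in (("top",None),("scene",None)):
    f=C[n]
    for a in (.55,.58,.61,.64,.67): print(n,a,"bolt -110,-126,-138",np.round(proj(f,T(p,[P(a,130,-110),P(a,130,-126),P(a,130,-138)])),1).tolist(),"rider 147,156,164@-112",np.round(proj(f,T(p,[P(a,147,-112),P(a,156,-112),P(a,164,-112)])),1).tolist())
E
python3 - <<'E'
import pickle,cv2,numpy as np
t0=pickle.load(open('top0.pkl','rb'))['color'];t1=pickle.load(open('t22.pkl','rb'))['color']
o=[np.clip(cv2.resize(t[240:290,235:280,::-1].astype(np.float32),None,fx=9,fy=9,interpolation=cv2.INTER_CUBIC)*2,0,255).astype(np.uint8) for t in(t0,t1)]
cv2.imwrite('pics/q5.png',np.hstack(o)[:, :800])
E
```

```text
top 0.55 bolt -110,-126,-138 [[250.6, 262.0], [258.4, 263.2], [264.1, 264.1]] rider 147,156,164@-112 [[249.7, 268.4], [248.7, 271.8], [247.8, 274.9]]
top 0.58 bolt -110,-126,-138 [[250.6, 260.7], [258.3, 261.9], [264.2, 262.8]] rider 147,156,164@-112 [[249.7, 267.0], [248.6, 270.3], [247.7, 273.3]]
top 0.61 bolt -110,-126,-138 [[250.6, 259.4], [258.3, 260.6], [264.2, 261.5]] rider 147,156,164@-112 [[249.6, 265.5], [248.6, 268.7], [247.7, 271.6]]
top 0.64 bolt -110,-126,-138 [[250.6, 258.0], [258.4, 259.3], [264.2, 260.2]] rider 147,156,164@-112 [[249.6, 264.0], [248.6, 267.1], [247.7, 269.9]]
top 0.67 bolt -110,-126,-138 [[250.6, 256.6], [258.4, 257.9], [264.2, 258.8]] rider 147,156,164@-112 [[249.7, 262.4], [248.6, 265.4], [247.7, 268.2]]
scene 0.55 bolt -110,-126,-138 [[372.0, 234.3], [365.8, 230.2], [361.2, 227.1]] rider 147,156,164@-112 [[376.7, 226.8], [379.6, 223.1], [382.1, 219.8]]
scene 0.58 bolt -110,-126,-138 [[371.4, 233.5], [365.2, 229.4], [360.6, 226.4]] rider 147,156,164@-112 [[376.0, 225.9], [378.8, 222.1], [381.4, 218.8]]
scene 0.61 bolt -110,-126,-138 [[370.7, 232.8], [364.5, 228.7], [359.9, 225.7]] rider 147,156,164@-112 [[375.3, 225.1], [378.1, 221.3], [380.6, 217.9]]
scene 0.64 bolt -110,-126,-138 [[370.0, 232.2], [363.8, 228.0], [359.2, 225.0]] rider 147,156,164@-112 [[374.5, 224.3], [377.2, 220.4], [379.7, 217.0]]
scene 0.67 bolt -110,-126,-138 [[369.3, 231.5], [363.0, 227.4], [358.4, 224.3]] rider 147,156,164@-112 [[373.6, 223.6], [376.4, 219.6], [378.8, 216.1]]
```

View pics/q5.png

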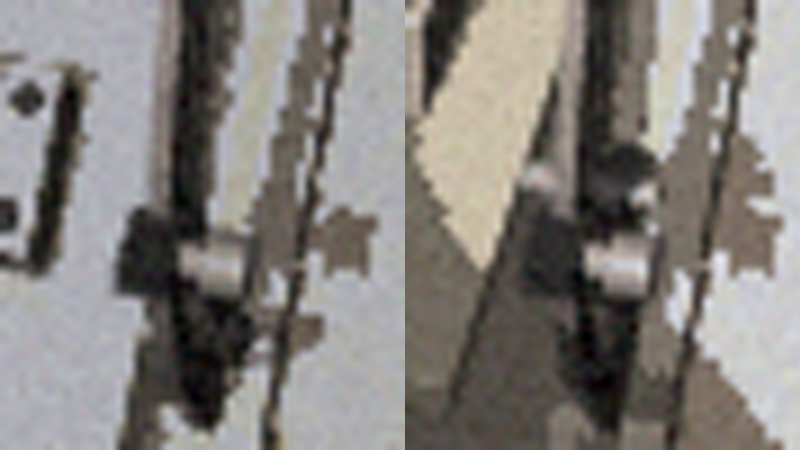

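```bash
python3 -c "
from arc import *
for i in range(4):
    r.grab_frame('top');state(np.load('X0.npy'))"
```

```text
clock 24.93 d [ 42.7  -0.3 138.5] a 0.6242 rad 236.9 tilt [-0.085 -0.032 -0.996] F [-1.   0.5 -2.2] w 0.0104
clock 24.98 d [ 42.7  -0.2 138.4] a 0.6238 rad 236.9 tilt [-0.085 -0.033 -0.996] F [-0.6  1.1 -2.5] w 0.0106
clock 25.03 d [ 42.6  -0.2 138.4] a 0.6236 rad 237.0 tilt [-0.085 -0.033 -0.996] F [-0.4  0.5 -2.9] w 0.0108
clock 25.08 d [ 42.6  -0.2 138.4] a 0.6236 rad 237.0 tilt [-0.085 -0.033 -0.996] F [-0.2  1.2 -3.1] w 0.0108
```

```bash
python3 -m pendant '0.3 0.03 -0.5 0'; python3 -c "
from arc import *
for i in range(7):
    r.grab_frame('top');state(np.load('X0.npy'))
snap('scene','s23');snap('wrist','w23')
im=cv2.imread('pics/s23.png');cv2.imwrite('pics/s23c.png',im)"
```

```text
clock: 25.17
tcp_pos: [0.4912, 0.278, 0.1539]
orientation: [3.07, -0.391, -0.126]
contact_force: [1.6, 1.6, -4.1]
grip_width: 0.0105
clock 25.22 d [ 46.5  -0.3 143.8] a 0.6516 rad 237.1 tilt [-0.085 -0.033 -0.996] F [-0.8  0.4 -2.5] w 0.0107
clock 25.27 d [ 46.4  -0.3 143.6] a 0.6509 rad 237.1 tilt [-0.085 -0.032 -0.996] F [-0.4  1.1 -3.5] w 0.0109
clock 25.32 d [ 46.2  -0.3 143.4] a 0.6497 rad 237.1 tilt [-0.085 -0.032 -0.996] F [-0.2  1.7 -2.8] w 0.0106
clock 25.37 d [ 46.1  -0.3 143.3] a 0.6489 rad 237.1 tilt [-0.085 -0.032 -0.996] F [ 0.7  1.  -3.6] w 0.0102
clock 25.42 d [ 46.   -0.3 143.2] a 0.6485 rad 237.1 tilt [-0.085 -0.033 -0.996] F [ 0.8  1.3 -4.2] w 0.0103
clock 25.47 d [ 46.   -0.3 143.1] a 0.6482 rad 237.1 tilt [-0.085 -0.033 -0.996] F [ 0.3  1.7 -2. ] w 0.0102
clock 25.52 d [ 46.   -0.3 143.1] a 0.648 rad 237.1 tilt [-0.085 -0.033 -0.996] F [ 0.4  1.4 -2.9] w 0.0106
```

View pics/s23.png

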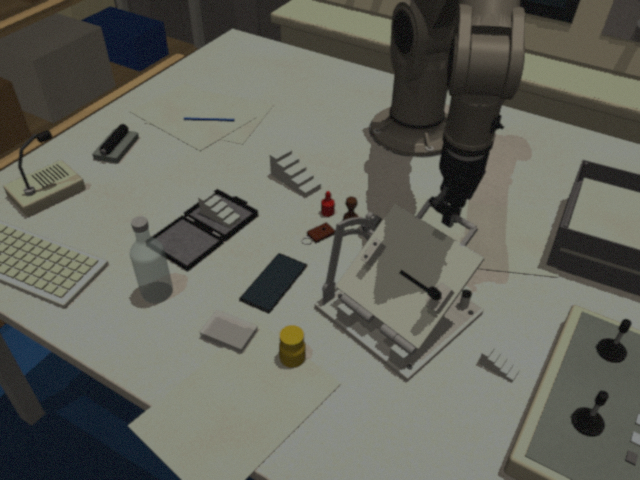

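View pics/w23.png

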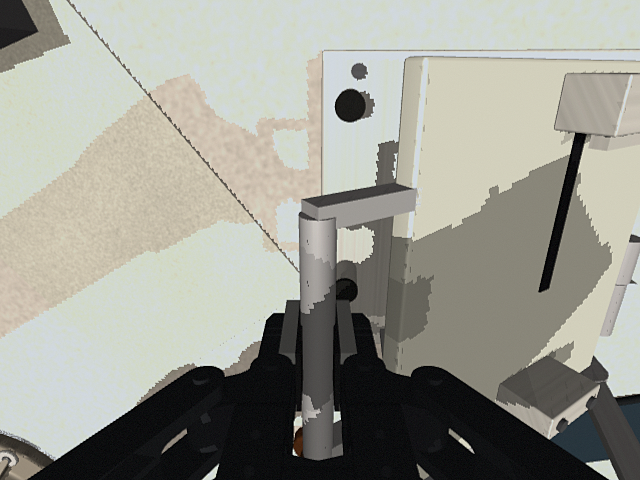

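```bash
python3 - <<'E'
from h import *
p=np.load('st.npy')
F={n:pickle.load(open(n+'.pkl','rb')) for n in('w1','w4')}
def tri(obs):
    s=least_squares(lambda X:np.concatenate([(proj(f,X)-u).ravel() for f,u in obs]),[.55,.12,.15]);X=s.x
    c,sn=np.cos(p[2]),np.sin(p[2]);d=X[:2]-p[:2];x,y=c*d[0]+sn*d[1],-sn*d[0]+c*d[1]
    print(np.round([x*1e3,y*1e3,X[2]*1e3],1),'r',round(np.hypot(.085-x,X[2]-.055)*1e3,1),'ang',round(np.arctan2(X[2]-.055,.085-x),3),'res',np.round(s.fun,1))
tri([(F['w1'],(377.2,361)),(F['w4'],(287.4,313.6))])
# rider face centre incl. top & scene
tri([(F['w1'],(393.5,410.1)),(F['w4'],(283.5,377.9)),(C['top'],(251,266.8))])
E
python3 - <<'E'
import pickle,cv2,numpy as np
o=[]
t=pickle.load(open('s23.pkl','rb'))['color']
o=np.clip(cv2.resize(t[200:260,335:395,::-1].astype(np.float32),None,fx=9,fy=9,interpolation=cv2.INTER_CUBIC)*2,0,255).astype(np.uint8)
cv2.imwrite('pics/q6.png',o)
E
```

```text
[ -45.7 -124.    56.5] r 130.7 ang 0.011 res [-1.1  2.4  0.7 -1.5]
[ -40.  -115.   145.2] r 154.1 ang 0.625 res [-0.6  0.2  0.6  0.1 -0.7  0.7]
```

View pics/q6.png

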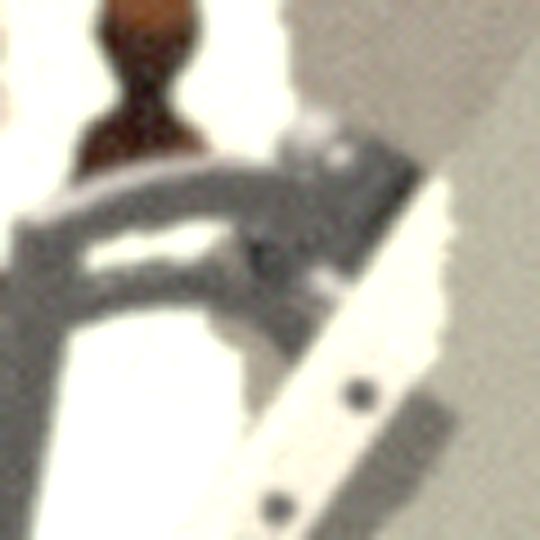

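```bash
python3 -c "
from arc import *
r.grab_frame('top');state(np.load('X0.npy'))
print(r.hand_in())"
```

```text
clock 25.67 d [ 46.   -0.3 143.1] a 0.648 rad 237.1 tilt [-0.085 -0.033 -0.996] F [ 0.6  1.7 -3.8] w 0.0108
the job is handed in; nothing more can be done
None
```

The job is handed in at clock 25.7 s, inside the 72 s limit. The jaw is fully open, the wedge lies in its case, and the gripper is holding the leaf at about 0.65 rad. The interface gives no verdict, so these results are from my own measurements.

**Jaw and wedge:**
- I pulled the jaw to its end stop; the tool travelled about 40 mm, and the later pictures show it open.
- I lifted the wedge out and set it down on the foam with a light push, then let go. The wrist image put it about 3 mm off the middle of the case, and the last scene picture still shows it lying there.

**Leaf:**
- The last readings, over about 0.5 s, showed it settled at 0.648 rad, with the pull bar in the grip and 3 to 4 N of load.
- That angle comes from the tool's travel along the arc. I did not measure it separately in a picture.

**Index:** I put the index at 0.625 to 0.65 rad from several camera views. The leaf should be within about 0.02 rad of it, against the 0.06 allowed. The first overlay suggested about 0.57, but I dropped that because it used a wrong depth for the rider.

**What went wrong or disagreed:**
- The first grip on the pull bar closed on top of it, pressing down with about 21 N. The fingertips ended some 22 mm short of the tool point given, so I reopened, went lower and gripped it properly.
- The tool tilted by about 5° over the moves.
- The held radius read 237 mm where 235 was expected.
- The top and scene cameras were 1 to 2 pixels off from the wrist camera.

The other things on the desk look unmoved in the last pictures, judged by eye only. The index was never touched.

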